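# Fetch the sold brooch from behind the bead jars

## Task

The brooch in the little cream case is sold, but three bead jars hem it in on the plinth: first stand all three jars in the blue side tray, without shifting the case, and only then set the case on the cream card in the middle of the red tray. Once it is there, put each jar back upright on the middle of the coaster of its own colour. Do not tip anything over and do not disturb the white bowl of beads.

Things in the scene. Friction and masses are not known exactly. Their poses are not given: they have to be found in the camera images.
- jar_red: upright closed clear jar of red beads with a flat red lid; straight-sided, 46 mm diameter and 84 mm tall overall, the lid (also 46 mm diameter) being the top 22 mm; about 0.18 kg; origin at the centre of its underside, z up; at the start it stands on the coaster of its own colour
- jar_yellow: upright closed clear jar of yellow beads with a flat yellow lid; straight-sided, 46 mm diameter and 92 mm tall overall, the lid (also 46 mm diameter) being the top 22 mm; about 0.18 kg; origin at the centre of its underside, z up; at the start it stands on the coaster of its own colour
- jar_blue: upright closed clear jar of blue beads with a flat blue lid; straight-sided, 46 mm diameter and 100 mm tall overall, the lid (also 46 mm diameter) being the top 22 mm; about 0.18 kg; origin at the centre of its underside, z up; at the start it stands on the coaster of its own colour
- brooch_case: small square cream case with a brass band and an orange flower brooch fixed on its top; 44 x 44 mm and 32 mm high (the brooch stands 9 mm higher, within 16 mm of the middle); about 0.08 kg; origin at the centre of its underside, x and y along its sides, z up; at the start it stands on the round grey plinth (20 mm high, 230 mm diameter), with the jars about 60 mm away (centre to centre) on three of its four sides, too close for a gripper to reach it
- coaster_red: thin round red coaster, 56 mm diameter, 3 mm thick, fixed on the plinth's top; origin at the centre of its underside, 20 mm above the table; the jar's underside stands 3 mm above this origin
- coaster_yellow: thin round yellow coaster, 56 mm diameter, 3 mm thick, fixed on the plinth's top; origin at the centre of its underside, 20 mm above the table; the jar's underside stands 3 mm above this origin
- coaster_blue: thin round blue coaster, 56 mm diameter, 3 mm thick, fixed on the plinth's top; origin at the centre of its underside, 20 mm above the table; the jar's underside stands 3 mm above this origin
- side_tray: long low blue tray, fixed on the table, 280 mm along its x by 120 mm along its y, rim 14 mm high, walls and floor 5 mm thick (inside 270 x 110 mm); origin at the centre of its underside, so its inner floor is 5 mm above the origin; empty at the start, with room for the three jars in a row along x
- gift_tray: square red tray, fixed on the table, 150 x 150 mm, rim 20 mm high, walls and floor 5 mm thick (inside 140 x 140 mm), with a 70 mm square cream card in the middle of its floor; origin at the centre of its underside, so the top of the card is 6 mm above the origin; empty at the start
- bead_bowl: white ceramic bowl of purple beads, 68 mm diameter, 28 mm high, loose on the table; origin at the centre of its underside; not to be moved
Mind the look-alikes: they are no part of the job. There is more than one size of the jar_blue; the one meant has the size given above.

How it is judged:
By the outcome, as a careful person would: the job done as asked, in the order asked, and still so for the second after the job is handed in, with the robot touching nothing.
It also fails if it takes over 136 s, if anything falls off the work surface, if the arm or the gripper's body presses on something with over 40 N, if the wrist force passes 120 N, or if a joint passes its speed limit or range.

## Robot

A 6-joint arm with a two-finger parallel gripper is mounted at the origin on the work surface. World frame = base frame: x ahead of the robot, y to its left, z up, the work surface at z = 0. Lengths are in m, angles in degrees, forces in N, time in s.
With the tool pointing down it reaches from about 0.4 to 0.825 m from the base axis. Payload 7 kg.
Tool frame: the origin (TCP) lies on the centre line of the jaws, within the pads' length; the fingertips stand 11 mm ahead of it and the grasp point (between the pads) lies 8 mm behind it; z points along the fingers, y is the line along which they close (so a half turn about z gives the same grasp; the last joint's range is limited). The gripper opens to 88 mm and grips with 3 to 60 N. Pads are 19 mm wide; open, the fingers measure 130 mm over their backs; the gripper's body (78 mm by 193 mm) begins 47 mm behind the grasp point.
Start: joints at [80.965, 20.546, 0.682, 0, -70.136, -16.507], TCP at [0.291, 0.609, 0.238] pointing down, gripper open.
Joint ranges: [-176.03, 176.03], [-82.01, 121.73], [-58.28, 71.71], [-173.87, 95.51], [-174.79, -0.11], [-173.66, 173.66]. Speed limits (degrees/s): [136.94, 136.94, 172.46, 180, 180, 180].

## Interface

Orientations are given as [roll, pitch, yaw] about the fixed x, y, z axes, in that order (R = Rz(yaw) Ry(pitch) Rx(roll)).
In Python, from plant import r, capture, camera_model, job gives the robot as it stands.
- The arm moves only by the tool drive_tool, never from a script. Its argument "increments" is a list that holds one entry, the list of rows, each a list of 5 numbers: the gripper's target within -1 to 1 (fully open at 1, half-way at 0, shut at -1), then the shift along the tool's x, y, z scaled (see below), then the turn about the tool's z scaled (see below). In form: [[[gripper, tx, ty, tz, roll], ...]]. A call has 1 to 5 rows; each row is the pose to reach, as a shift and turn from the pose commanded when the call began, along the tool's axes at that moment, turning the shorter way round; what a row does not reach only later rows make up. The controller multiplies each number of a shift by 120 mm and each number of a turn by 360 degrees. A row lasts 1/8 s, in which the tool goes at most 62.5 mm and 10.7 degrees, less where a joint would pass 70% of its speed; a pose out of reach is approached as far as the arm can. A call with a number of a shift or a turn outside -1 to 1 is refused whole. A call with a gripper value outside its range is refused whole. The fingers move at their own pace and stop on an object; "squeeze" is the grip in N (left out, the last holds). Time passes only in rows, so rows that repeat a pose let the fingers close. It gives the time, the measured TCP pose, the force, the opening and the grip force at its end, in the units of the state.
- r.get_state(): the state, without advancing time (a new reading comes with each control period).
- capture(name): name is "scene" or "top" or "wrist"; returns the picture (420x560x3 uint8, red, green, blue); there is no depth.
- camera_model(name): a dict with "camera_matrix" (3x3 intrinsics, pixels), "rvec" (rotation vector, rad) and "tvec" (3), from world to camera coordinates, as OpenCV has them. Camera axes: x right, y down, z forward; pixel columns grow to the right and rows downward; lengths in m; the calibration is good to about 2 mm. A picture is of the moment at which its call begins: read the wrist's pose just before it. camera_model takes no time and is no camera call; for the wrist camera it gives the pose at the moment of the call.
- job.close_job(): hands the job in; it is judged then, once.
The state is a dict: "time_s": time; "joints": joint angles; "qd": joint speeds; "joint_torque": joint torques, N m; "tcp_pos": TCP position; "eef_rot": TCP orientation; "contact_force": force on the tool from outside, world axes, zero at the start; "moment": the same for the moment, N m; "gripper_width": finger opening in m; "gripper_force": force on a finger pad.
Only numpy, scipy, OpenCV 4.12 (cv2) and the standard library are available. Lean on these libraries where they do the work, as an engineer would, in place of code of your own. Each camera call takes 0.05 s, during which the arm holds its last target. There are 200 camera calls.

## Working session

There is one attempt and no reset: what is moved stays moved. The work goes in short steps, Python scripts to look and compute and a tool call to move; the robot and the scene stay as the last step left them, time stands still between calls to the robot, and variables do not carry over. Pictures are saved under pics/ and viewed, at most 14 in all, crops included, and the job is handed in when it is done.

Besides the shell and the picture viewer there is one more tool, called as a command line: name --argument value ..., lists and objects as JSON in quotes. drive_tool: Moves the arm, as the interface text tells. Its arguments: {"type":"object","properties":{"increments":{"type":"array"},"squeeze":{"type":"number"}},"required":["increments"]}

```bash
mkdir -p pics; python3 - <<'E'
from plant import r,capture,camera_model
import cv2
s=r.get_state();print({k:s[k] for k in('time_s','tcp_pos','eef_rot','gripper_width')})
for n in("scene","top"):
    cv2.imwrite(f"pics/{n}0.png",cv2.resize(capture(n)[:,:,::-1],(800,600),interpolation=cv2.INTER_CUBIC))
    print(n,camera_model(n))
E
```

```text
{'time_s': 0.0, 'tcp_pos': array([0.29085314, 0.60860419, 0.23664161]), 'eef_rot': array([ 1.79907048e+02, -8.38749039e-03, -2.55489490e+01]), 'gripper_width': 0.08733567596680551}
scene {'camera_matrix': array([[453.10231697,   0.        , 287.8846123 ],
       [  0.        , 453.10231697, 213.39126531],
       [  0.        ,   0.        ,   1.        ]]), 'rvec': array([ 1.24961308,  2.23939589, -0.97563787]), 'tvec': array([ 0.23879565, -0.23986058,  1.17139793])}
top {'camera_matrix': array([[385.30059807,   0.        , 277.54572639],
       [  0.        , 385.30059807, 205.36753383],
       [  0.        ,   0.        ,   1.        ]]), 'rvec': array([ 2.14208944, -2.1838162 ,  0.14842448]), 'tvec': array([0.00920508, 0.50273476, 0.72205548])}
```

View pics/scene0.png

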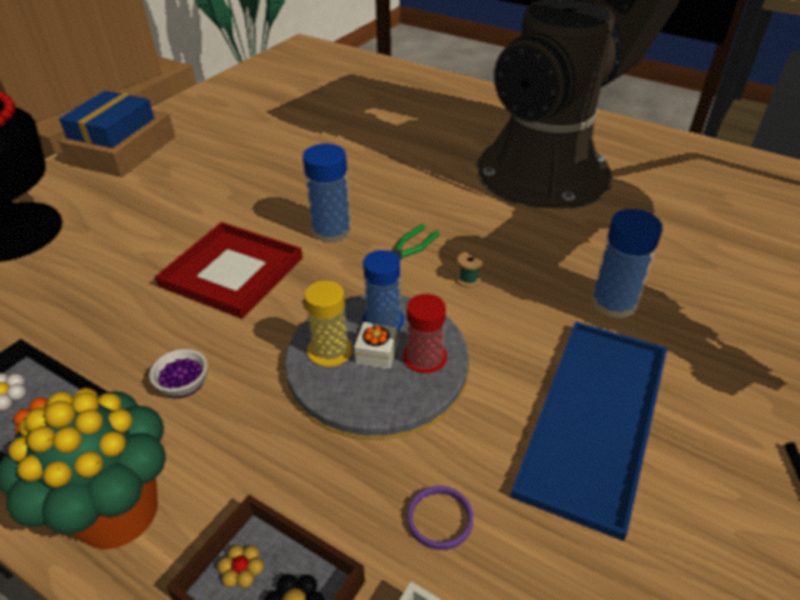

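View pics/top0.png

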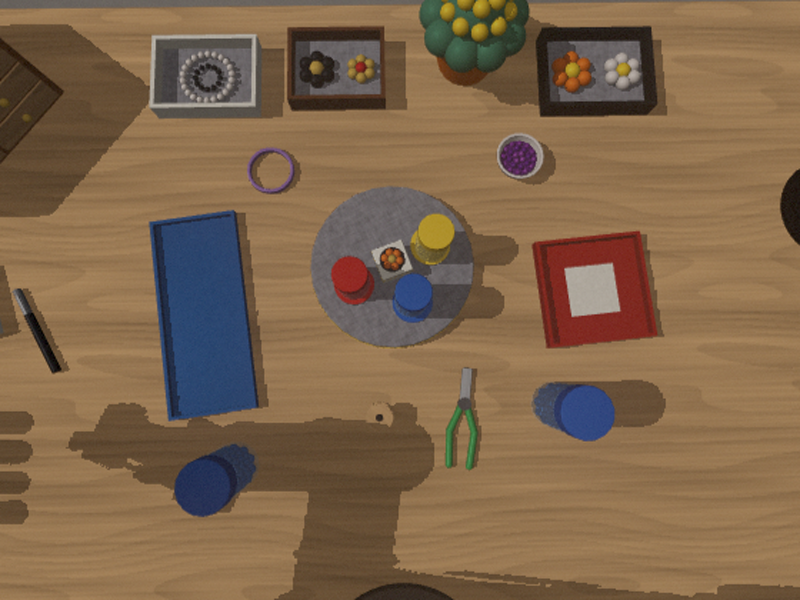

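The image shows three blue jars: one on the plinth at top-view (412,298), a bigger one at (585,412) and another at (205,484). The one standing on the plinth, among the coasters, fits the description. I'll confirm this in an enlarged crop.

```bash
python3 - <<'E'
from plant import capture
import cv2
im=capture("top")[:,:,::-1]
cv2.imwrite("pics/t.png",im)
cv2.imwrite("pics/c1.png",cv2.resize(im[126:246,210:370],(800,600),interpolation=cv2.INTER_CUBIC))  # x5
cv2.imwrite("pics/s.png",capture("scene")[:,:,::-1])
s=cv2.imread("pics/s.png")
cv2.imwrite("pics/c2.png",cv2.resize(s[165:309,190:382],None,fx=4.1666,fy=4.1666,interpolation=cv2.INTER_CUBIC))
E
```

```text
(no output)
```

View pics/c1.png

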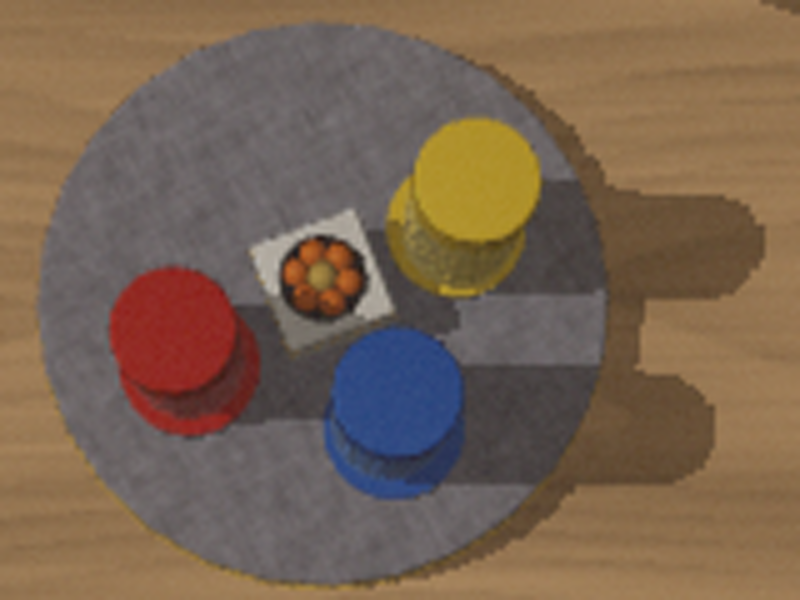

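View pics/c2.png

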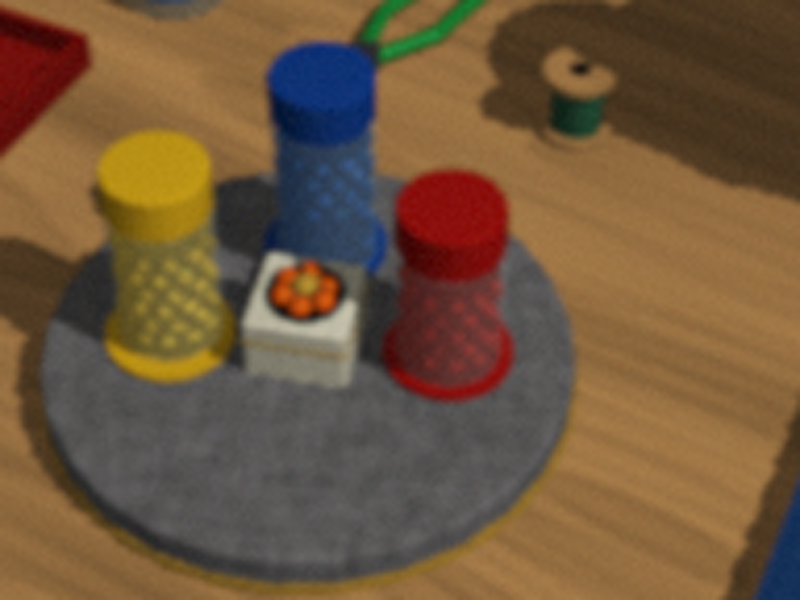

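```bash
cat > h.py <<'E'
import numpy as np,cv2
from plant import r,capture,camera_model
def ray(cam,uv,m=None):
    m=m or camera_model(cam); R=cv2.Rodrigues(np.array(m['rvec']))[0]; C=-R.T@np.array(m['tvec'])
    p=np.array(uv,float).reshape(-1,2)
    d=np.c_[p,np.ones(len(p))]@np.linalg.inv(m['camera_matrix']).T@R
    return C,d
def at(cam,uv,z,m=None):
    C,d=ray(cam,uv,m); return (C+d*((z-C[2])/d[:,2])[:,None])[:,:2]
E
python3 - <<'E'
from h import *
np.set_printoptions(precision=4,suppress=True)
c1=lambda *p:np.array([(210+(u+.5)/5-.5,126+(v+.5)/5-.5) for u,v in p])
c2=lambda *p:np.array([(190+(u+.5)/4.1667-.5,165+(v+.5)/4.1667-.5) for u,v in p])
e=lambda *p:(np.array(p)+.5)*.7-.5
for n,a,b,z in(("red",(173,330),(452,212),.107),("yel",(477,180),(156,170),.115),("blu",(398,391),(323,82),.123),("brooch",(321,275),(307,284),.060)):
    print(n,at("top",c1(a),z),at("scene",c2(b),z))
print("coasters",at("top",c1((192,366),(457,228),(395,430)),.023))
t=at("top",c1((249,246),(350,209),(395,311),(289,347)),.052);print("case",t.mean(0),np.linalg.norm(np.roll(t,-1,0)-t,axis=1),[np.degrees(np.arctan2(*(np.roll(t,-1,0)-t)[i][::-1])) for i in range(4)])
print("plinth",at("top",c1((40,303),(606,303),(323,23),(323,585)),.02))
for n,p,z in(("side",[(150,223),(235,211),(258,407),(171,419)],.014),("gift",[(534,242),(640,232),(657,335),(548,347)],.02),("card",[(564,266),(614,262),(621,313),(570,317)],.006)):
    t=at("top",e(*p),z);d=np.roll(t,-1,0)-t;print(n,t.mean(0),np.linalg.norm(d,axis=1),np.degrees(np.arctan2(d[:,1],d[:,0])))
print("bowl",at("top",e((520,156)),.028), "bigs",at("top",e((585,412),(205,484)),.13),"spool",at("top",e((379,414)),.03),"pliers",at("top",e((466,372)),.0))
t=at("scene",e((578,325),(665,349),(624,533),(514,495)),.014);print("side/scene",t.mean(0))
t=at("scene",e((221,226),(301,256),(240,312),(158,276)),.02);print("gift/scene",t.mean(0))
E
```

```text
red [[0.5189 0.0589]] [[0.5215 0.0592]]
yel [[ 0.5692 -0.0493]] [[ 0.5702 -0.0496]]
blu [[ 0.4937 -0.0193]] [[ 0.4966 -0.0181]]
brooch [[0.5467 0.0061]] [[0.5472 0.0055]]
coasters [[ 0.518   0.0576]
 [ 0.5719 -0.0489]
 [ 0.4911 -0.0222]]
case [0.547  0.0061] [0.0414 0.0433 0.0428 0.0421] [np.float64(-70.52708266821136), np.float64(-157.7702991597707), np.float64(107.92117113467413), np.float64(20.412747724154883)]
plinth [[ 0.545   0.1181]
 [ 0.5409 -0.1079]
 [ 0.6584  0.0031]
 [ 0.4308  0.0074]]
side [0.483  0.2683] [0.1206 0.277  0.1182 0.2754] [ -82.6449 -172.5984   96.5741    7.9173]
gift [ 0.5064 -0.2774] [0.1518 0.1465 0.1528 0.1481] [ -85.5396 -175.0288   95.0847    4.5698]
card [ 0.5069 -0.279 ] [0.0723 0.0735 0.0729 0.0733] [ -86.4235 -176.1964   93.3729    3.3453]
bowl [[ 0.6972 -0.1799]] bigs [[ 0.3479 -0.215 ]
 [ 0.2769  0.2227]] spool [[0.3416 0.0263]] pliers [[ 0.3941 -0.0959]]
side/scene [0.4853 0.2719]
gift/scene [ 0.5129 -0.2743]
```

```bash
cat >> h.py <<'E'
def plan(way,yaw0=None,g=1,step=60,carry=None):
    """way: list of (x,y,z[,yaw]) world; prints calls, from the measured pose. step mm/row."""
    s=r.get_state(); p=np.array(s['tcp_pos']); yaw=s['eef_rot'][2] if yaw0 is None else yaw0
    print("from",np.round(p,4),np.round(s['eef_rot'],2),"w",round(s['gripper_width'],4),"t",s['time_s'])
    for w in way:
        t=np.array(w[:3]); ty=w[3] if len(w)>3 else yaw
        while np.linalg.norm(t-p)>4e-4 or abs(ty-yaw)>.3:
            c,q=np.cos(np.radians(yaw)),np.sin(np.radians(yaw))
            M=np.array([[c,q,0],[q,-c,0],[0,0,-1]])       # columns = tool axes in world
            d=M.T@(t-p)*1000; a=-(ty-yaw)
            f=min(1,118/max(abs(d).max(),1e-9),5*step/max(np.linalg.norm(d),1e-9),53/max(abs(a),1e-9))
            n=int(max(1,np.ceil(np.linalg.norm(d)*f/step-1e-6),np.ceil(abs(a)*f/10.6)))
            end=np.round(np.r_[d*f/120,a*f/360],3)
            rows=[[g,*np.round(end*k/n,3).tolist()] for k in range(1,n+1)]
            print([rows]); p=p+M@end[:3]*.12; yaw-=end[3]*360
    print("->",np.round(p,4),round(yaw,2))
E
python3 -c "
from h import *
plan([(.40,.40,.235,27),(.520,.059,.20)])"
```

```text
from [0.291  0.6088 0.237 ] [ 1.7994e+02 -1.0000e-02 -2.5550e+01] w 0.0882 t 0.2
[[[1, 0.246, 0.184, 0.002, -0.023], [1, 0.492, 0.369, 0.005, -0.046], [1, 0.737, 0.554, 0.008, -0.068], [1, 0.983, 0.738, 0.01, -0.091]]]
[[[1, 0.128, 0.344, 0.004, -0.028], [1, 0.256, 0.687, 0.007, -0.055]]]
[[[1, -0.066, 0.492, 0.048, -0.0], [1, -0.132, 0.983, 0.096, -0.0]]]
[[[1, -0.066, 0.492, 0.048, -0.0], [1, -0.132, 0.983, 0.096, -0.0]]]
[[[1, -0.066, 0.492, 0.048, -0.0], [1, -0.131, 0.983, 0.096, -0.0]]]
[[[1, -0.005, 0.037, 0.003, -0.0]]]
-> [0.52  0.059 0.2  ] 27.01
```

drive_tool --increments '[[[1, 0.25, 0.18, 0, -0.025], [1, 0.5, 0.37, 0, -0.05], [1, 0.75, 0.55, 0.01, -0.07], [1, 0.98, 0.74, 0.01, -0.09], [1, 0.98, 0.74, 0.01, -0.09]]]'

```text
time_s: 0.82
tcp_pos: [0.3596, 0.4763, 0.2368]
eef_rot: [-180.0, 0.0, 6.8]
contact_force: [0.1, 0.7, -0.1]
gripper_width: 0.0877
gripper_force: 0.0
```

drive_tool --increments '[[[1, 0.13, 0.34, 0, -0.028], [1, 0.26, 0.69, 0.01, -0.056], [1, 0.26, 0.69, 0.01, -0.056]]]'

```text
time_s: 1.2
tcp_pos: [0.4003, 0.3982, 0.2352]
eef_rot: [180.0, 0.0, 27.0]
contact_force: [-0.3, 1.0, 1.1]
gripper_width: 0.0875
gripper_force: 0.0
```

drive_tool --increments '[[[1, -0.07, 0.5, 0, 0], [1, -0.13, 0.98, 0, 0], [1, -0.13, 0.98, 0, 0]]]'

```text
time_s: 1.58
tcp_pos: [0.4398, 0.286, 0.2354]
eef_rot: [-180.0, -0.0, 26.7]
contact_force: [0.5, 1.1, 0.3]
gripper_width: 0.0876
gripper_force: 0.0
```

drive_tool --increments '[[[1, -0.07, 0.5, 0, 0], [1, -0.13, 0.98, 0, 0], [1, -0.13, 0.98, 0, 0]]]'

```text
time_s: 1.95
tcp_pos: [0.4796, 0.1746, 0.2352]
eef_rot: [180.0, 0.0, 26.7]
contact_force: [-0.4, 0.1, -0.0]
gripper_width: 0.0878
gripper_force: 0.0
```

drive_tool --increments '[[[1, -0.07, 0.5, 0, 0], [1, -0.13, 0.98, 0.1, 0], [1, -0.13, 0.98, 0.2, 0], [1, -0.13, 0.98, 0.2, 0], [1, -0.13, 0.98, 0.2, 0]]]'

```text
time_s: 2.58
tcp_pos: [0.5185, 0.0658, 0.2115]
eef_rot: [180.0, -0.0, 27.1]
contact_force: [0.1, -0.4, 0.9]
gripper_width: 0.0874
gripper_force: 0.0
```

```bash
python3 -c "
from h import *
plan([(.520,.059,.20,27),(.520,.059,.088)],step=30)
m=camera_model('wrist');print(m)
cv2.imwrite('pics/w1.png',capture('wrist')[:,:,::-1])"
```

```text
from [0.5185 0.0658 0.2115] [ 1.7999e+02 -2.0000e-02  2.7110e+01] w 0.0874 t 2.575
[[[1, -0.015, 0.056, 0.096, 0.0]]]
[[[1, 0.0, -0.0, 0.233, -0.0], [1, 0.0, -0.0, 0.466, -0.0], [1, 0.0, -0.0, 0.7, -0.0], [1, 0.0, -0.0, 0.933, -0.0]]]
-> [0.52  0.059 0.088] 27.11
{'camera_matrix': array([[369.0528244 ,   0.        , 281.08848739],
       [  0.        , 369.0528244 , 216.9259114 ],
       [  0.        ,   0.        ,   1.        ]]), 'rvec': array([-2.45242602,  1.49942816,  0.22889558]), 'tvec': array([-0.17607869,  0.43938734,  0.51391524])}
```

View pics/w1.png

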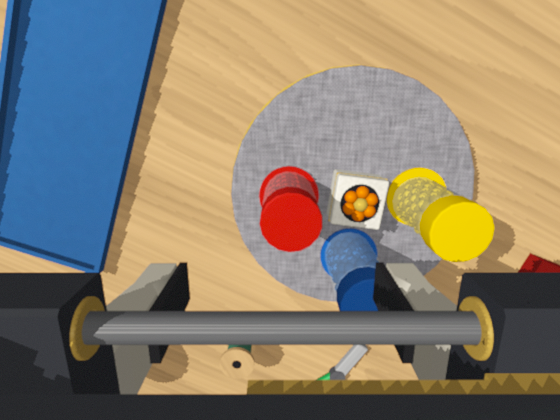

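```bash
python3 -c "
from h import *
np.set_printoptions(precision=4,suppress=True)
for n,p,z in(('red',(291,219),.107),('yel',(457,229),.115),('brooch',(360,203),.06),('redco',(289,196),.023),('bluco',(350,257),.023)):print(n,at('wrist',p,z))
t=at('wrist',[(335,170),(388,176),(382,230),(330,222)],.052);d=np.roll(t,-1,0)-t;print('case',t.mean(0),np.linalg.norm(d,axis=1),np.degrees(np.arctan2(d[:,1],d[:,0])))
"
```

```text
red [[0.5216 0.0612]]
yel [[ 0.5704 -0.0445]]
brooch [[0.5479 0.0081]]
redco [[0.5181 0.0591]]
bluco [[ 0.4906 -0.0233]]
case [0.5485 0.0079] [0.0453 0.0483 0.0468 0.046 ] [ -69.3433 -154.2133  107.9966   24.1584]
```

The picture shows the red lid at (291,219), the yellow lid at (457,229) and the case at (360,203). These agree with the fixed cameras, so I'm descending on the red jar.

drive_tool --increments '[[[1, -0.01, 0.05, 0.1, 0], [1, -0.01, 0.05, 0.4, 0], [1, -0.01, 0.05, 0.7, 0], [1, -0.01, 0.05, 0.9, 0], [1, -0.01, 0.05, 0.9, 0]]]'

```text
time_s: 3.25
tcp_pos: [0.5186, 0.0578, 0.1012]
eef_rot: [-180.0, 0.2, 27.0]
contact_force: [0.6, -0.9, 0.1]
gripper_width: 0.0876
gripper_force: 0.0
```

drive_tool --increments '[[[1, 0, 0, 0.13, 0], [1, 0, 0, 0.13, 0]]]'

```text
time_s: 3.5
tcp_pos: [0.5196, 0.0582, 0.0871]
eef_rot: [-180.0, 0.0, 27.0]
contact_force: [1.2, -1.0, 0.7]
gripper_width: 0.0878
gripper_force: 0.0
```

drive_tool --increments '[[[-0.2, 0, 0, 0, 0], [-0.2, 0, 0, 0, 0], [-0.2, 0, 0, 0, 0], [-0.2, 0, 0, 0, 0], [-0.2, 0, 0, 0, 0]]]' --squeeze 12

```text
time_s: 4.12
tcp_pos: [0.52, 0.0583, 0.0877]
eef_rot: [-180.0, -0.0, 27.0]
contact_force: [0.0, 0.7, 1.1]
gripper_width: 0.0457
gripper_force: 12.0
```

drive_tool --increments '[[[-0.2, 0, 0, -0.15, 0], [-0.2, 0, 0, -0.4, 0], [-0.2, 0, 0, -0.7, 0], [-0.2, 0, 0, -0.95, 0], [-0.2, 0, 0, -0.95, 0]]]' --squeeze 15

```text
time_s: 4.75
tcp_pos: [0.5211, 0.0587, 0.2038]
eef_rot: [180.0, -0.3, 27.0]
contact_force: [-0.0, -0.2, -2.1]
gripper_width: 0.0459
gripper_force: 15.0
```

```bash
python3 -c "
from h import *
plan([(.405,.259,.195),(.405,.259,.072)],step=30,g=-.2)"
```

```text
from [0.5211 0.0587 0.2038] [179.98  -0.25  27.03] w 0.0459 t 4.75
[[[-0.2, -0.013, -0.246, 0.01, -0.0], [-0.2, -0.026, -0.492, 0.019, -0.0], [-0.2, -0.04, -0.737, 0.028, -0.0], [-0.2, -0.053, -0.983, 0.038, -0.0]]]
[[[-0.2, -0.012, -0.236, 0.009, -0.0], [-0.2, -0.025, -0.472, 0.018, -0.0], [-0.2, -0.038, -0.707, 0.027, -0.0], [-0.2, -0.05, -0.943, 0.036, -0.0]]]
[[[-0.2, -0.0, -0.0, 0.246, -0.0], [-0.2, -0.0, -0.0, 0.492, -0.0], [-0.2, -0.0, -0.0, 0.737, -0.0], [-0.2, -0.0, -0.0, 0.983, -0.0]]]
[[[-0.2, -0.0, -0.0, 0.042, -0.0]]]
-> [0.4051 0.259  0.072 ] 27.03
```

drive_tool --increments '[[[-0.2, -0.01, -0.2, 0, 0], [-0.2, -0.03, -0.5, 0, 0], [-0.2, -0.04, -0.75, 0, 0], [-0.2, -0.05, -1, 0, 0], [-0.2, -0.05, -1, 0, 0]]]'

```text
time_s: 5.38
tcp_pos: [0.4589, 0.1634, 0.2006]
eef_rot: [-180.0, 0.1, 27.1]
contact_force: [0.2, 0.3, -2.5]
gripper_width: 0.0457
gripper_force: 15.0
```

drive_tool --increments '[[[-0.2, -0.01, -0.25, 0, 0], [-0.2, -0.03, -0.5, 0, 0], [-0.2, -0.04, -0.75, 0, 0], [-0.2, -0.05, -0.92, 0, 0], [-0.2, -0.05, -0.92, 0, 0]]]'

```text
time_s: 6.0
tcp_pos: [0.4041, 0.2582, 0.2008]
eef_rot: [180.0, 0.1, 27.1]
contact_force: [0.8, -0.0, -1.6]
gripper_width: 0.0452
gripper_force: 15.0
```

drive_tool --increments '[[[-0.2, 0, 0, 0.2, 0], [-0.2, 0, 0, 0.4, 0], [-0.2, 0, 0, 0.6, 0], [-0.2, 0, 0, 0.8, 0], [-0.2, 0, 0, 0.8, 0]]]'

```text
time_s: 6.62
tcp_pos: [0.404, 0.2559, 0.1037]
eef_rot: [179.9, 0.2, 26.9]
contact_force: [-0.6, 0.4, -1.0]
gripper_width: 0.0454
gripper_force: 15.0
```

drive_tool --increments '[[[-0.2, 0, 0, 0.1, 0], [-0.2, 0, 0, 0.2, 0], [-0.2, 0, 0, 0.2, 0]]]'

```text
time_s: 7.0
tcp_pos: [0.4043, 0.2575, 0.0808]
eef_rot: [180.0, 0.1, 27.0]
contact_force: [1.1, -0.4, -1.7]
gripper_width: 0.0455
gripper_force: 15.0
```

```bash
python3 -c "
from h import *
plan([(.405,.259,.0697)],step=30,g=-.2)
cv2.imwrite('pics/s1.png',cv2.resize(capture('scene')[200:,330:][:,:,::-1],None,fx=2.6,fy=2.6))"
```

```text
from [0.4043 0.2575 0.0808] [1.7996e+02 8.0000e-02 2.7010e+01] w 0.0455 t 7.0
[[[-0.2, 0.011, -0.008, 0.092, -0.0]]]
-> [0.405  0.2589 0.0698] 27.01
```

View pics/s1.png

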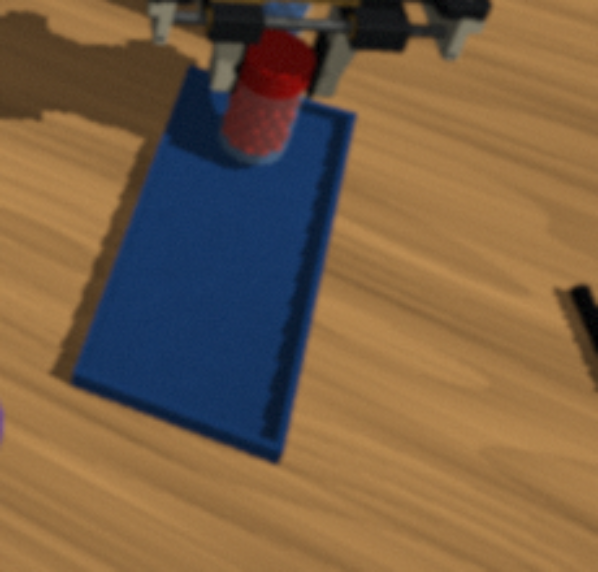

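The red jar (255,110 in this crop) hangs over the middle of the tray's near end, well clear of the walls. I'm lowering it and letting go.

drive_tool --increments '[[[-0.2, 0, 0, 0.05, 0], [-0.2, 0, 0, 0.08, 0], [-0.2, 0, 0, 0.09, 0], [-0.2, 0, 0, 0.09, 0]]]'

```text
time_s: 7.55
tcp_pos: [0.4046, 0.258, 0.0707]
eef_rot: [180.0, 0.0, 27.0]
contact_force: [-0.3, 0.3, -1.5]
gripper_width: 0.0461
gripper_force: 15.0
```

drive_tool --increments '[[[1, 0, 0, 0, 0], [1, 0, 0, 0, 0], [1, 0, 0, 0, 0], [1, 0, 0, 0, 0]]]'

```text
time_s: 8.05
tcp_pos: [0.4047, 0.2581, 0.0708]
eef_rot: [-180.0, -0.0, 27.0]
contact_force: [-0.5, 0.1, -0.0]
gripper_width: 0.0802
gripper_force: 0.0
```

drive_tool --increments '[[[1, 0, 0, -0.2, 0], [1, 0, 0, -0.5, 0], [1, 0, 0, -0.8, 0], [1, 0, 0, -1, 0], [1, 0, 0, -1, 0]]]'

```text
time_s: 8.68
tcp_pos: [0.4054, 0.2589, 0.1927]
eef_rot: [-179.9, -0.2, 27.0]
contact_force: [0.8, 0.4, 0.1]
gripper_width: 0.0876
gripper_force: 0.0
```

```bash
python3 -c "
from h import *
plan([(.495,-.019,.195),(.495,-.019,.104)],step=40,g=1)"
```

```text
from [0.4054 0.2589 0.1927] [-179.9    -0.22   27.03] w 0.0876 t 8.675
[[[1, -0.053, 0.328, -0.003, -0.0], [1, -0.105, 0.655, -0.005, -0.0], [1, -0.158, 0.983, -0.008, -0.0]]]
[[[1, -0.053, 0.328, -0.002, -0.0], [1, -0.106, 0.655, -0.005, -0.0], [1, -0.159, 0.983, -0.007, -0.0]]]
[[[1, -0.035, 0.218, -0.002, -0.0], [1, -0.07, 0.437, -0.004, -0.0]]]
[[[1, -0.0, -0.0, 0.253, -0.0], [1, -0.0, -0.0, 0.506, -0.0], [1, -0.0, -0.0, 0.759, -0.0]]]
-> [ 0.495  -0.019   0.1039] 27.03
```

drive_tool --increments '[[[1, -0.05, 0.33, 0, 0], [1, -0.11, 0.66, 0, 0], [1, -0.16, 0.98, 0, 0], [1, -0.16, 0.98, 0, 0]]]'

```text
time_s: 9.18
tcp_pos: [0.4407, 0.1424, 0.1898]
eef_rot: [180.0, 0.1, 26.9]
contact_force: [-1.3, -0.4, 0.0]
gripper_width: 0.0874
gripper_force: 0.0
```

drive_tool --increments '[[[1, -0.05, 0.33, 0, 0], [1, -0.11, 0.66, 0, 0], [1, -0.16, 0.98, 0, 0], [1, -0.16, 0.98, 0, 0]]]'

```text
time_s: 9.68
tcp_pos: [0.4772, 0.0297, 0.1899]
eef_rot: [-180.0, 0.1, 26.9]
contact_force: [0.4, -0.1, 0.5]
gripper_width: 0.0875
gripper_force: 0.0
```

drive_tool --increments '[[[1, -0.03, 0.22, 0, 0], [1, -0.07, 0.44, 0, 0], [1, -0.07, 0.44, 0, 0], [1, -0.07, 0.44, 0, 0]]]'

```text
time_s: 10.18
tcp_pos: [0.4935, -0.019, 0.1903]
eef_rot: [-180.0, 0.0, 27.0]
contact_force: [0.2, -0.1, -0.0]
gripper_width: 0.0875
gripper_force: 0.0
```

```bash
python3 -c "
from h import *
plan([(.495,-.019,.104)],step=30,g=1)
cv2.imwrite('pics/w2.png',capture('wrist')[:,:,::-1])"
```

```text
from [ 0.4935 -0.019   0.1903] [-1.7998e+02  3.0000e-02  2.7030e+01] w 0.0875 t 10.175
[[[1, 0.004, 0.002, 0.24, -0.0], [1, 0.007, 0.004, 0.48, -0.0], [1, 0.011, 0.006, 0.72, -0.0]]]
-> [ 0.495  -0.0191  0.1039] 27.03
```

View pics/w2.png

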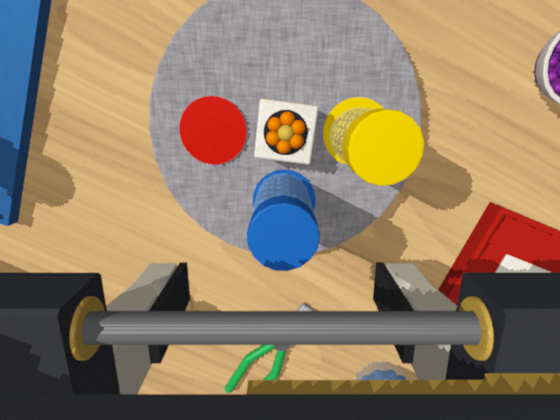

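```bash
python3 -c "
from h import *
np.set_printoptions(precision=4,suppress=True)
for n,p,z in(('blue',(283,234),.123),('yel',(386,147),.115),('brooch',(285,132),.06),('redco',(213,130),.023)):print(n,at('wrist',p,z))
t=at('wrist',[(259,99),(318,104),(312,163),(256,157)],.052);d=np.roll(t,-1,0)-t;print('case',t.mean(0),np.linalg.norm(d,axis=1),np.degrees(np.arctan2(d[:,1],d[:,0])))
"
```

```text
blue [[ 0.4956 -0.0173]]
yel [[ 0.5704 -0.0483]]
brooch [[0.5472 0.0072]]
redco [[0.5189 0.0598]]
case [0.5474 0.0062] [0.0439 0.044  0.0437 0.0429] [ -67.5577 -157.3072  110.9564   22.9351]
```

Picture: blue lid at (283,234), yellow lid at (386,147), empty red coaster at (213,130), case untouched. All of them match the earlier positions. Next I take the blue jar.

drive_tool --increments '[[[1, 0.02, 0, 0.2, 0], [1, 0.02, 0, 0.45, 0], [1, 0.02, 0, 0.65, 0], [1, 0.02, 0, 0.72, 0], [1, 0.02, 0, 0.72, 0]]]'

```text
time_s: 10.85
tcp_pos: [0.4958, -0.0182, 0.1043]
eef_rot: [180.0, 0.0, 27.1]
contact_force: [0.3, -0.4, 0.5]
gripper_width: 0.0881
gripper_force: 0.0
```

drive_tool --increments '[[[1, 0, 0, 0, 0], [-0.2, 0, 0, 0, 0], [-0.2, 0, 0, 0, 0], [-0.2, 0, 0, 0, 0], [-0.2, 0, 0, 0, 0]]]' --squeeze 15

```text
time_s: 11.48
tcp_pos: [0.4959, -0.0187, 0.1045]
eef_rot: [180.0, -0.0, 27.0]
contact_force: [0.1, -0.0, 0.4]
gripper_width: 0.0531
gripper_force: 0.0
```

drive_tool --increments '[[[-0.2, 0, 0, 0, 0], [-0.2, 0, 0, 0, 0]]]'

```text
time_s: 11.72
tcp_pos: [0.4959, -0.0187, 0.1044]
eef_rot: [180.0, 0.0, 27.0]
contact_force: [0.4, -0.5, -0.2]
gripper_width: 0.0458
gripper_force: 15.0
```

drive_tool --increments '[[[-0.2, 0, 0, -0.15, 0], [-0.2, 0, 0, -0.4, 0], [-0.2, 0, 0, -0.7, 0], [-0.2, 0, 0, -0.95, 0], [-0.2, 0, 0, -0.95, 0]]]'

```text
time_s: 12.35
tcp_pos: [0.497, -0.0184, 0.2205]
eef_rot: [180.0, -0.2, 27.0]
contact_force: [0.9, 0.0, -1.9]
gripper_width: 0.0457
gripper_force: 15.0
```

```bash
python3 -c "
from h import *
plan([(.484,.270,.20),(.484,.270,.095)],step=30,g=-.2)"
```

```text
from [ 0.497  -0.0184  0.2205] [179.95  -0.24  27.03] w 0.0457 t 12.35
[[[-0.2, 0.089, -0.197, 0.015, -0.0], [-0.2, 0.179, -0.393, 0.031, -0.0], [-0.2, 0.268, -0.59, 0.046, -0.0], [-0.2, 0.358, -0.786, 0.062, -0.0], [-0.2, 0.447, -0.983, 0.077, -0.0]]]
[[[-0.2, 0.089, -0.197, 0.015, -0.0], [-0.2, 0.179, -0.393, 0.031, -0.0], [-0.2, 0.268, -0.59, 0.046, -0.0], [-0.2, 0.358, -0.786, 0.062, -0.0], [-0.2, 0.447, -0.983, 0.077, -0.0]]]
[[[-0.2, 0.101, -0.224, 0.017, -0.0]]]
[[[-0.2, 0.0, -0.0, 0.219, -0.0], [-0.2, 0.0, -0.0, 0.438, -0.0], [-0.2, 0.0, -0.0, 0.656, -0.0], [-0.2, 0.0, -0.0, 0.875, -0.0]]]
-> [0.484 0.27  0.095] 27.03
```

drive_tool --increments '[[[-0.2, 0.09, -0.2, 0, 0], [-0.2, 0.18, -0.4, 0, 0], [-0.2, 0.27, -0.6, 0, 0], [-0.2, 0.36, -0.8, 0, 0], [-0.2, 0.45, -1, 0, 0]]]'

```text
time_s: 12.98
tcp_pos: [0.4887, 0.1133, 0.2171]
eef_rot: [-180.0, 0.1, 27.0]
contact_force: [0.5, -0.3, -2.3]
gripper_width: 0.0458
gripper_force: 15.0
```

drive_tool --increments '[[[-0.2, 0.09, -0.2, 0, 0], [-0.2, 0.18, -0.4, 0, 0], [-0.2, 0.27, -0.6, 0, 0], [-0.2, 0.36, -0.8, 0, 0], [-0.2, 0.45, -1, 0, 0]]]'

```text
time_s: 13.6
tcp_pos: [0.4823, 0.2447, 0.2169]
eef_rot: [180.0, 0.1, 27.0]
contact_force: [-0.1, -1.2, -0.8]
gripper_width: 0.0457
gripper_force: 15.0
```

drive_tool --increments '[[[-0.2, 0.05, -0.1, 0, 0], [-0.2, 0.1, -0.18, 0.2, 0], [-0.2, 0.1, -0.18, 0.5, 0], [-0.2, 0.1, -0.18, 0.7, 0], [-0.2, 0.1, -0.18, 0.9, 0]]]'

```text
time_s: 14.22
tcp_pos: [0.4835, 0.2682, 0.1087]
eef_rot: [180.0, 0.1, 27.0]
contact_force: [-0.2, 0.0, -1.6]
gripper_width: 0.0458
gripper_force: 15.0
```

drive_tool --increments '[[[-0.2, 0, 0, 0.05, 0], [-0.2, 0, 0, 0.05, 0]]]'

```text
time_s: 14.48
tcp_pos: [0.4839, 0.2686, 0.1042]
eef_rot: [180.0, 0.1, 27.0]
contact_force: [0.3, -0.2, -1.0]
gripper_width: 0.0454
gripper_force: 15.0
```

```bash
python3 -c "
from h import *
plan([(.484,.270,.0872)],step=30,g=-.2)"
```

```text
from [0.4839 0.2686 0.1042] [1.7997e+02 5.0000e-02 2.7010e+01] w 0.0454 t 14.475
[[[-0.2, 0.006, -0.01, 0.142, -0.0]]]
-> [0.484  0.27   0.0871] 27.01
```

drive_tool --increments '[[[-0.2, 0, 0, 0.06, 0], [-0.2, 0, 0, 0.11, 0], [-0.2, 0, 0, 0.14, 0], [-0.2, 0, 0, 0.14, 0], [-0.2, 0, 0, 0.14, 0]]]'

```text
time_s: 15.1
tcp_pos: [0.4841, 0.269, 0.0877]
eef_rot: [-180.0, -0.0, 27.0]
contact_force: [0.6, -0.5, -1.1]
gripper_width: 0.0456
gripper_force: 15.0
```

drive_tool --increments '[[[1, 0, 0, 0, 0], [1, 0, 0, 0, 0], [1, 0, 0, 0, 0], [1, 0, 0, 0, 0]]]'

```text
time_s: 15.6
tcp_pos: [0.484, 0.2689, 0.0876]
eef_rot: [-180.0, -0.0, 27.0]
contact_force: [0.0, 0.3, 0.2]
gripper_width: 0.0798
gripper_force: 0.0
```

drive_tool --increments '[[[1, 0, 0, -0.2, 0], [1, 0, 0, -0.5, 0], [1, 0, 0, -0.8, 0], [1, 0, 0, -1, 0], [1, 0, 0, -1, 0]]]'

```text
time_s: 16.23
tcp_pos: [0.4848, 0.2696, 0.2098]
eef_rot: [-179.9, -0.2, 27.0]
contact_force: [0.7, -0.4, -0.8]
gripper_width: 0.0876
gripper_force: 0.0
```

```bash
python3 -c "
from h import *
plan([(.5703,-.0492,.21),(.5703,-.0492,.096)],step=40,g=1)"
```

```text
from [0.4848 0.2696 0.2098] [-179.93   -0.23   27.03] w 0.0876 t 16.225
[[[1, -0.052, 0.246, -0.0, -0.0], [1, -0.104, 0.492, -0.0, -0.0], [1, -0.157, 0.737, -0.001, -0.0], [1, -0.209, 0.983, -0.001, -0.0]]]
[[[1, -0.052, 0.246, -0.0, -0.0], [1, -0.105, 0.492, -0.0, -0.0], [1, -0.158, 0.737, -0.0, -0.0], [1, -0.21, 0.983, -0.0, -0.0]]]
[[[1, -0.051, 0.242, -0.0, -0.0], [1, -0.103, 0.483, -0.0, -0.0], [1, -0.154, 0.725, -0.0, -0.0]]]
[[[1, -0.0, -0.0, 0.317, -0.0], [1, -0.0, -0.0, 0.633, -0.0], [1, -0.0, -0.0, 0.95, -0.0]]]
-> [ 0.5703 -0.0492  0.096 ] 27.03
```

drive_tool --increments '[[[1, -0.05, 0.25, 0, 0], [1, -0.1, 0.5, 0, 0], [1, -0.16, 0.74, 0, 0], [1, -0.21, 0.98, 0, 0], [1, -0.21, 0.98, 0, 0]]]'

```text
time_s: 16.85
tcp_pos: [0.5147, 0.1509, 0.2067]
eef_rot: [180.0, 0.1, 26.9]
contact_force: [0.5, -0.2, 0.1]
gripper_width: 0.0879
gripper_force: 0.0
```

drive_tool --increments '[[[1, -0.05, 0.25, 0, 0], [1, -0.1, 0.5, 0, 0], [1, -0.16, 0.74, 0, 0], [1, -0.21, 0.98, 0, 0], [1, -0.21, 0.98, 0, 0]]]'

```text
time_s: 17.48
tcp_pos: [0.5458, 0.0355, 0.2068]
eef_rot: [-180.0, 0.1, 26.9]
contact_force: [-0.4, 0.1, -0.3]
gripper_width: 0.088
gripper_force: 0.0
```

drive_tool --increments '[[[1, -0.05, 0.25, 0, 0], [1, -0.1, 0.5, 0, 0], [1, -0.15, 0.72, 0, 0], [1, -0.15, 0.72, 0, 0], [1, -0.15, 0.72, 0, 0]]]'

```text
time_s: 18.1
tcp_pos: [0.5689, -0.0479, 0.2072]
eef_rot: [-180.0, 0.0, 27.0]
contact_force: [0.0, -0.3, 0.1]
gripper_width: 0.0873
gripper_force: 0.0
```

```bash
python3 -c "
from h import *
plan([(.5703,-.0492,.096)],step=30,g=1)"
```

```text
from [ 0.5689 -0.0479  0.2072] [-1.7998e+02  2.0000e-02  2.7030e+01] w 0.0873 t 18.1
[[[1, 0.001, 0.004, 0.232, -0.0], [1, 0.002, 0.008, 0.464, -0.0], [1, 0.004, 0.011, 0.695, -0.0], [1, 0.005, 0.015, 0.927, -0.0]]]
-> [ 0.5703 -0.0492  0.096 ] 27.03
```

drive_tool --increments '[[[1, 0.01, 0.01, 0.2, 0], [1, 0.01, 0.01, 0.45, 0], [1, 0.01, 0.01, 0.7, 0], [1, 0.01, 0.01, 0.93, 0], [1, 0.01, 0.01, 0.93, 0]]]'

```text
time_s: 18.73
tcp_pos: [0.5691, -0.0484, 0.0941]
eef_rot: [-179.9, 0.2, 27.1]
contact_force: [1.1, 0.4, 0.1]
gripper_width: 0.0875
gripper_force: 0.0
```

drive_tool --increments '[[[1, 0, 0, 0, 0], [-0.2, 0, 0, 0, 0], [-0.2, 0, 0, 0, 0], [-0.2, 0, 0, 0, 0], [-0.2, 0, 0, 0, 0]]]'

```text
time_s: 19.35
tcp_pos: [0.5708, -0.0493, 0.0962]
eef_rot: [180.0, -0.0, 27.0]
contact_force: [0.0, 0.7, -0.4]
gripper_width: 0.0532
gripper_force: 0.0
```

drive_tool --increments '[[[-0.2, 0, 0, 0, 0], [-0.2, 0, 0, 0, 0]]]'

```text
time_s: 19.6
tcp_pos: [0.5708, -0.0493, 0.096]
eef_rot: [180.0, 0.0, 27.0]
contact_force: [0.4, 0.2, 0.9]
gripper_width: 0.0457
gripper_force: 15.0
```

drive_tool --increments '[[[-0.2, 0, 0, -0.15, 0], [-0.2, 0, 0, -0.4, 0], [-0.2, 0, 0, -0.7, 0], [-0.2, 0, 0, -0.95, 0], [-0.2, 0, 0, -0.95, 0]]]'

```text
time_s: 20.23
tcp_pos: [0.5719, -0.049, 0.2123]
eef_rot: [179.9, -0.2, 27.0]
contact_force: [-0.5, 0.4, -2.8]
gripper_width: 0.0455
gripper_force: 15.0
```

```bash
python3 -c "
from h import *
plan([(.565,.281,.20),(.565,.281,.095)],step=30,g=-.2)"
```

```text
from [ 0.5719 -0.049   0.2123] [179.93  -0.23  27.03] w 0.0455 t 20.225
[[[-0.2, 0.095, -0.197, 0.008, -0.0], [-0.2, 0.19, -0.393, 0.016, -0.0], [-0.2, 0.286, -0.59, 0.025, -0.0], [-0.2, 0.381, -0.786, 0.033, -0.0], [-0.2, 0.476, -0.983, 0.041, -0.0]]]
[[[-0.2, 0.095, -0.197, 0.008, -0.0], [-0.2, 0.19, -0.393, 0.016, -0.0], [-0.2, 0.286, -0.59, 0.024, -0.0], [-0.2, 0.381, -0.786, 0.032, -0.0], [-0.2, 0.476, -0.983, 0.04, -0.0]]]
[[[-0.2, 0.082, -0.17, 0.007, -0.0], [-0.2, 0.165, -0.34, 0.014, -0.0], [-0.2, 0.247, -0.51, 0.021, -0.0]]]
[[[-0.2, -0.0, 0.0, 0.219, -0.0], [-0.2, -0.0, 0.0, 0.438, -0.0], [-0.2, -0.0, 0.0, 0.656, -0.0], [-0.2, -0.0, 0.0, 0.875, -0.0]]]
-> [0.565  0.281  0.0951] 27.03
```

drive_tool --increments '[[[-0.2, 0.1, -0.2, 0, 0], [-0.2, 0.19, -0.4, 0, 0], [-0.2, 0.29, -0.6, 0, 0], [-0.2, 0.38, -0.8, 0, 0], [-0.2, 0.48, -1, 0, 0]]]'

```text
time_s: 20.85
tcp_pos: [0.5666, 0.0845, 0.2085]
eef_rot: [-180.0, 0.1, 27.0]
contact_force: [0.7, -0.3, -2.6]
gripper_width: 0.0456
gripper_force: 15.0
```

drive_tool --increments '[[[-0.2, 0.1, -0.2, 0, 0], [-0.2, 0.19, -0.4, 0, 0], [-0.2, 0.29, -0.6, 0, 0], [-0.2, 0.38, -0.8, 0, 0], [-0.2, 0.48, -1, 0, 0]]]'

```text
time_s: 21.48
tcp_pos: [0.5637, 0.2177, 0.2087]
eef_rot: [-180.0, 0.1, 27.0]
contact_force: [0.6, 0.3, -0.9]
gripper_width: 0.0456
gripper_force: 15.0
```

drive_tool --increments '[[[-0.2, 0.1, -0.2, 0, 0], [-0.2, 0.19, -0.38, 0, 0], [-0.2, 0.23, -0.48, 0, 0], [-0.2, 0.23, -0.48, 0, 0]]]'

```text
time_s: 21.98
tcp_pos: [0.5625, 0.2816, 0.2097]
eef_rot: [180.0, 0.0, 27.1]
contact_force: [0.6, -0.1, -2.0]
gripper_width: 0.0457
gripper_force: 15.0
```

drive_tool --increments '[[[-0.2, 0, 0, 0.2, 0], [-0.2, 0, 0, 0.4, 0], [-0.2, 0, 0, 0.6, 0], [-0.2, 0, 0, 0.85, 0], [-0.2, 0, 0, 0.85, 0]]]'

```text
time_s: 22.6
tcp_pos: [0.5615, 0.2789, 0.1059]
eef_rot: [179.9, 0.3, 27.0]
contact_force: [0.2, -0.4, -1.5]
gripper_width: 0.0455
gripper_force: 15.0
```

drive_tool --increments '[[[-0.2, 0, 0, 0.05, 0], [-0.2, 0, 0, 0.05, 0]]]'

```text
time_s: 22.85
tcp_pos: [0.5631, 0.2809, 0.1028]
eef_rot: [-180.0, -0.1, 27.0]
contact_force: [-0.6, 0.1, -1.6]
gripper_width: 0.0458
gripper_force: 15.0
```

```bash
python3 -c "
from h import *
plan([(.565,.281,.0787)],step=30,g=-.2)"
```

```text
from [0.5631 0.2809 0.1028] [-1.7999e+02 -6.0000e-02  2.7010e+01] w 0.0458 t 22.85
[[[-0.2, 0.014, 0.006, 0.201, -0.0]]]
-> [0.5649 0.281  0.0787] 27.01
```

drive_tool --increments '[[[-0.2, 0, 0, 0.07, 0], [-0.2, 0, 0, 0.14, 0], [-0.2, 0, 0, 0.18, 0], [-0.2, 0, 0, 0.2, 0], [-0.2, 0, 0, 0.2, 0]]]'

```text
time_s: 23.48
tcp_pos: [0.5629, 0.2808, 0.078]
eef_rot: [180.0, -0.0, 27.0]
contact_force: [0.2, -0.3, -0.8]
gripper_width: 0.0458
gripper_force: 15.0
```

drive_tool --increments '[[[1, 0, 0, 0, 0], [1, 0, 0, 0, 0], [1, 0, 0, 0, 0], [1, 0, 0, 0, 0]]]'

```text
time_s: 23.98
tcp_pos: [0.5628, 0.2808, 0.078]
eef_rot: [-180.0, -0.0, 27.0]
contact_force: [-0.4, -0.3, 0.2]
gripper_width: 0.08
gripper_force: 0.0
```

drive_tool --increments '[[[1, 0, 0, -0.2, 0], [1, 0, 0, -0.5, 0], [1, 0, 0, -0.8, 0], [1, 0, 0, -1, 0], [1, 0, 0, -1, 0]]]'

```text
time_s: 24.6
tcp_pos: [0.5637, 0.2815, 0.2005]
eef_rot: [-180.0, -0.2, 27.0]
contact_force: [-0.1, 0.2, -0.4]
gripper_width: 0.0875
gripper_force: 0.0
```

```bash
python3 -c "
from h import *
plan([(.5473,.0065,.20,22),(.5473,.0065,.045)],step=40,g=1)
cv2.imwrite('pics/t2.png',cv2.resize(capture('top')[130:270,90:350][:,:,::-1],None,fx=3,fy=3))"
```

```text
from [0.5637 0.2815 0.2005] [-179.95   -0.25   27.03] w 0.0875 t 24.6
[[[1, -0.144, 0.246, 0.0, 0.002], [1, -0.289, 0.492, 0.001, 0.004], [1, -0.434, 0.737, 0.002, 0.005], [1, -0.578, 0.983, 0.002, 0.007]]]
[[[1, -0.13, 0.246, 0.0, 0.002], [1, -0.26, 0.492, 0.001, 0.004], [1, -0.391, 0.737, 0.002, 0.005], [1, -0.521, 0.983, 0.002, 0.007]]]
[[[1, -0.018, 0.039, 0.0, -0.0]]]
[[[1, -0.0, -0.0, 0.328, -0.0], [1, -0.0, -0.0, 0.655, -0.0], [1, -0.0, -0.0, 0.983, -0.0]]]
[[[1, -0.0, -0.0, 0.309, -0.0]]]
-> [0.5473 0.0065 0.045 ] 21.99
```

View pics/t2.png

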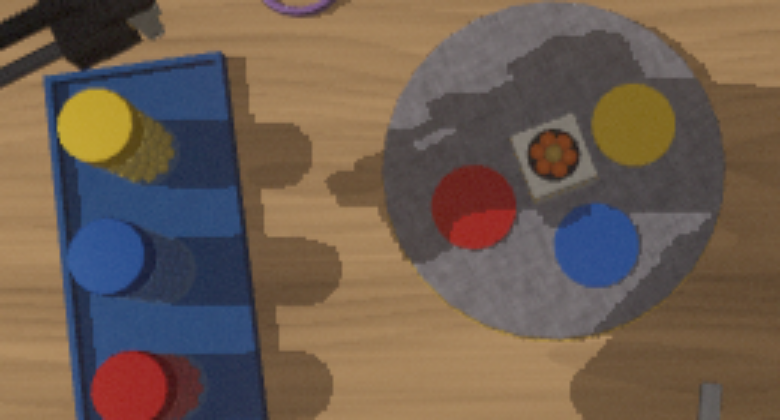

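The three jars stand in the tray at (95,125), (107,257) and (131,387). The case has not moved, at (553,153), and the coasters are clear at red (474,207), yellow (634,124) and blue (597,246). I'm moving above the case.

drive_tool --increments '[[[1, -0.14, 0.25, 0, 0.002], [1, -0.29, 0.5, 0, 0.004], [1, -0.43, 0.74, 0, 0.006], [1, -0.58, 0.98, 0, 0.007], [1, -0.58, 0.98, 0, 0.007]]]'

```text
time_s: 25.28
tcp_pos: [0.5533, 0.1423, 0.197]
eef_rot: [180.0, 0.1, 24.4]
contact_force: [0.6, 0.1, -0.3]
gripper_width: 0.0881
gripper_force: 0.0
```

drive_tool --increments '[[[1, -0.13, 0.25, 0, 0.002], [1, -0.26, 0.5, 0, 0.004], [1, -0.4, 0.74, 0, 0.006], [1, -0.54, 1, 0, 0.007], [1, -0.54, 1, 0, 0.007]]]'

```text
time_s: 25.9
tcp_pos: [0.5445, 0.007, 0.1972]
eef_rot: [-180.0, 0.1, 21.9]
contact_force: [0.0, -0.8, -0.3]
gripper_width: 0.0876
gripper_force: 0.0
```

```bash
python3 -c "
from h import *
np.set_printoptions(precision=4,suppress=True)
f=lambda *p:(np.array(p)+.5)/3-.5+np.array([90,130])
print(at('top',f((474,207),(634,124),(597,246)),.023),at('top',f((553,153)),.06),at('top',f((95,125)),.097),at('top',f((107,257)),.105),at('top',f((131,387)),.089))
plan([(.5473,.0065,.20,22),(.5473,.0065,.045)],step=40,g=1)
cv2.imwrite('pics/w3.png',capture('wrist')[:,:,::-1])"
```

```text
[[ 0.5183  0.0583]
 [ 0.5723 -0.0489]
 [ 0.4909 -0.0223]] [[0.5465 0.0057]] [[0.5614 0.2795]] [[0.481 0.267]] [[0.4055 0.2569]]
from [0.5445 0.007  0.1972] [-179.99    0.08   21.86] w 0.0876 t 25.9
[[[1, 0.02, 0.013, -0.023, -0.0]]]
[[[1, 0.0, -0.0, 0.328, -0.0], [1, 0.0, -0.0, 0.655, -0.0], [1, 0.0, -0.0, 0.983, -0.0]]]
[[[1, 0.0, -0.0, 0.308, -0.0]]]
-> [0.5473 0.0065 0.045 ] 21.86
```

View pics/w3.png

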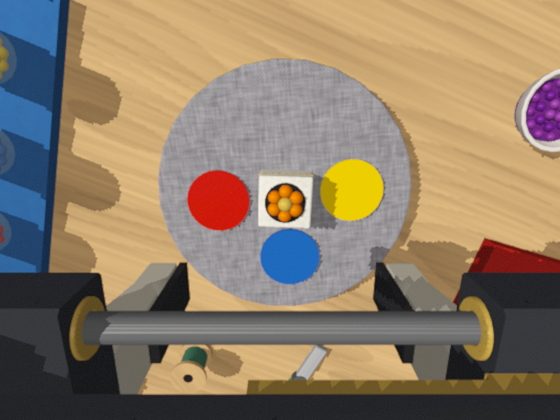

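The picture shows the case at (285,201) aligned with the jaws, and all three coasters uncovered. I'll fit the coaster centres accurately, since the jars may have stood off-centre on them.

```bash
python3 -c "
from h import *
np.set_printoptions(precision=4,suppress=True)
im=cv2.imread('pics/w3.png');tp=capture('top')[:,:,::-1].copy()
R=cv2.COLOR_BGR2HSV
for nm,I in(('wrist',im),('top',tp)):
  h=cv2.cvtColor(I,R)
  pl=at(nm,np.array([(u,v) for v in range(420) for u in range(560)]),.023).reshape(420,560,2)
  for c,lo,hi,q in(('red',0,8,(.5185,.0585)),('yel',22,34,(.572,-.049)),('blue',100,118,(.491,-.0225))):
    m=((h[...,0]>=lo)&(h[...,0]<=hi)&(h[...,1]>150)&(np.linalg.norm(pl-q,axis=2)<.042)).astype(np.uint8)
    k=max(cv2.findContours(m,0,1)[0],key=cv2.contourArea);k=cv2.convexHull(k)
    (x,y),ax,_=cv2.fitEllipse(k);print(nm,c,(round(x),round(y)),np.round(ax,1),at(nm,(x,y),.023))
t=at('wrist',[(261,176),(313,177),(310,228),(260,226)],.052);d=np.roll(t,-1,0)-t;print('case',t.mean(0),np.linalg.norm(d,axis=1),np.degrees(np.arctan2(d[:,1],d[:,0])))
print('brooch',at('wrist',(285,203),.058))
"
```

```text
wrist red (218, 200) [58.8 62.2] [[0.5193 0.0614]]
wrist yel (351, 189) [60.2 63.5] [[ 0.5732 -0.046 ]]
wrist blue (289, 256) [54.1 58.1] [[ 0.4927 -0.0192]]
top red (248, 199) [25.  27.6] [[0.5168 0.0576]]
top yel (302, 174) [20.1 28.9] [[ 0.5667 -0.0513]]
top blue (288, 211) [26.2 26.5] [[ 0.4923 -0.0218]]
case [0.5475 0.007 ] [0.0419 0.0435 0.042  0.0425] [ -69.1553 -159.884   109.5423   19.8938]
brooch [[0.5481 0.0082]]
```

drive_tool --increments '[[[1, 0.02, 0, 0.25, 0], [1, 0.02, 0, 0.5, 0], [1, 0.02, 0, 0.75, 0], [1, 0.02, 0, 1, 0], [1, 0.02, 0, 1, 0]]]'

```text
time_s: 26.62
tcp_pos: [0.5456, 0.0097, 0.0757]
eef_rot: [-180.0, 0.3, 22.0]
contact_force: [-0.9, 0.1, 0.1]
gripper_width: 0.0875
gripper_force: 0.0
```

drive_tool --increments '[[[1, 0, 0, 0.1, 0], [1, 0, 0, 0.2, 0], [1, 0, 0, 0.28, 0], [1, 0, 0, 0.28, 0], [1, 0, 0, 0.28, 0]]]'

```text
time_s: 27.25
tcp_pos: [0.5474, 0.0092, 0.0446]
eef_rot: [180.0, -0.0, 22.0]
contact_force: [0.2, 0.1, -0.2]
gripper_width: 0.0872
gripper_force: 0.0
```

```bash
python3 -c "
from h import *
plan([(.5475,.007,.038,22)],step=30)"
```

```text
from [0.5474 0.0092 0.0446] [ 1.7999e+02 -2.0000e-02  2.1980e+01] w 0.0872 t 27.25
[[[1, -0.006, 0.017, 0.055, -0.0]]]
-> [0.5475 0.007  0.038 ] 21.98
```

drive_tool --increments '[[[1, 0, 0.02, 0.05, 0], [1, 0, 0.02, 0.05, 0], [1, 0, 0.02, 0.05, 0]]]'

```text
time_s: 27.62
tcp_pos: [0.5481, 0.0069, 0.0384]
eef_rot: [180.0, 0.0, 22.0]
contact_force: [0.2, 0.6, -0.5]
gripper_width: 0.0878
gripper_force: 0.0
```

drive_tool --increments '[[[-0.2, 0, 0, 0, 0], [-0.2, 0, 0, 0, 0], [-0.2, 0, 0, 0, 0], [-0.2, 0, 0, 0, 0], [-0.2, 0, 0, 0, 0]]]' --squeeze 12

```text
time_s: 28.25
tcp_pos: [0.5481, 0.007, 0.0384]
eef_rot: [180.0, -0.0, 22.0]
contact_force: [-0.8, 0.3, 0.3]
gripper_width: 0.0441
gripper_force: 11.9
```

drive_tool --increments '[[[-0.2, 0, 0, 0, 0], [-0.2, 0, 0, 0, 0]]]'

```text
time_s: 28.5
tcp_pos: [0.5481, 0.007, 0.0384]
eef_rot: [180.0, -0.0, 22.0]
contact_force: [-0.1, -0.4, 0.0]
gripper_width: 0.0439
gripper_force: 11.9
```

drive_tool --increments '[[[-0.2, 0, 0, -0.15, 0], [-0.2, 0, 0, -0.4, 0], [-0.2, 0, 0, -0.7, 0], [-0.2, 0, 0, -0.8, 0], [-0.2, 0, 0, -0.8, 0]]]'

```text
time_s: 29.12
tcp_pos: [0.5482, 0.0071, 0.1347]
eef_rot: [-180.0, -0.1, 22.0]
contact_force: [-0.1, 0.1, -2.1]
gripper_width: 0.0439
gripper_force: 11.9
```

```bash
python3 -c "
from h import *
plan([(.508,-.278,.135,5),(.508,-.278,.035)],step=30,g=-.2)"
```

```text
from [0.5482 0.0071 0.1347] [-1.7999e+02 -7.0000e-02  2.1970e+01] w 0.0439 t 29.125
[[[-0.2, -0.113, 0.197, -0.0, 0.004], [-0.2, -0.227, 0.393, -0.0, 0.009], [-0.2, -0.34, 0.59, -0.001, 0.013], [-0.2, -0.454, 0.786, -0.001, 0.018], [-0.2, -0.567, 0.983, -0.001, 0.022]]]
[[[-0.2, -0.08, 0.197, -0.0, 0.004], [-0.2, -0.16, 0.393, -0.0, 0.008], [-0.2, -0.239, 0.59, -0.001, 0.013], [-0.2, -0.319, 0.786, -0.001, 0.017], [-0.2, -0.399, 0.983, -0.001, 0.021]]]
[[[-0.2, -0.051, 0.197, -0.001, 0.004]]]
[[[-0.2, 0.0, 0.0, 0.208, -0.0], [-0.2, 0.0, 0.0, 0.417, -0.0], [-0.2, 0.0, 0.0, 0.626, -0.0], [-0.2, 0.0, 0.0, 0.834, -0.0]]]
-> [ 0.508  -0.2779  0.035 ] 5.05
```

drive_tool --increments '[[[-0.2, -0.11, 0.2, -0.1, 0.004], [-0.2, -0.23, 0.4, -0.2, 0.009], [-0.2, -0.34, 0.6, -0.3, 0.013], [-0.2, -0.45, 0.8, -0.4, 0.018], [-0.2, -0.57, 0.98, -0.5, 0.022]]]'

```text
time_s: 29.75
tcp_pos: [0.5277, -0.1285, 0.1928]
eef_rot: [-180.0, 0.2, 14.0]
contact_force: [0.4, -0.2, -1.5]
gripper_width: 0.0442
gripper_force: 11.9
```

drive_tool --increments '[[[-0.2, -0.08, 0.2, 0, 0.004], [-0.2, -0.16, 0.4, 0, 0.008], [-0.2, -0.24, 0.6, 0, 0.013], [-0.2, -0.32, 0.8, 0, 0.017], [-0.2, -0.4, 0.98, 0, 0.021]]]'

```text
time_s: 30.38
tcp_pos: [0.5097, -0.254, 0.1922]
eef_rot: [-179.9, 0.2, 6.4]
contact_force: [0.0, 0.6, -0.9]
gripper_width: 0.0439
gripper_force: 11.9
```

drive_tool --increments '[[[-0.2, -0.05, 0.2, 0, 0.004], [-0.2, -0.05, 0.2, 0, 0.004], [-0.2, -0.05, 0.2, 0, 0.004]]]'

```text
time_s: 30.75
tcp_pos: [0.5068, -0.2776, 0.1929]
eef_rot: [-179.9, 0.1, 5.0]
contact_force: [0.6, -1.0, -0.7]
gripper_width: 0.0441
gripper_force: 11.9
```

```bash
python3 -c "
from h import *
plan([(.508,-.278,.195,5),(.508,-.278,.035)],step=30,g=-.2)
print(camera_model('wrist'))
cv2.imwrite('pics/w4.png',capture('wrist')[:,:,::-1])"
```

```text
from [ 0.5068 -0.2776  0.1929] [-1.7995e+02  1.2000e-01  5.0400e+00] w 0.0441 t 30.75
[[[-0.2, 0.009, 0.004, -0.017, 0.0]]]
[[[-0.2, 0.0, 0.0, 0.246, -0.0], [-0.2, 0.0, 0.0, 0.492, -0.0], [-0.2, 0.0, 0.0, 0.737, -0.0], [-0.2, 0.0, 0.0, 0.983, -0.0]]]
[[[-0.2, 0.0, 0.0, 0.175, -0.0], [-0.2, 0.0, 0.0, 0.35, -0.0]]]
-> [ 0.508 -0.278  0.035] 5.04
{'camera_matrix': array([[369.0528244 ,   0.        , 281.08848739],
       [  0.        , 369.0528244 , 216.9259114 ],
       [  0.        ,   0.        ,   1.        ]]), 'rvec': array([-2.14029926,  1.9592532 ,  0.30219101]), 'tvec': array([-0.31938295,  0.4328377 ,  0.49390786])}
```

View pics/w4.png

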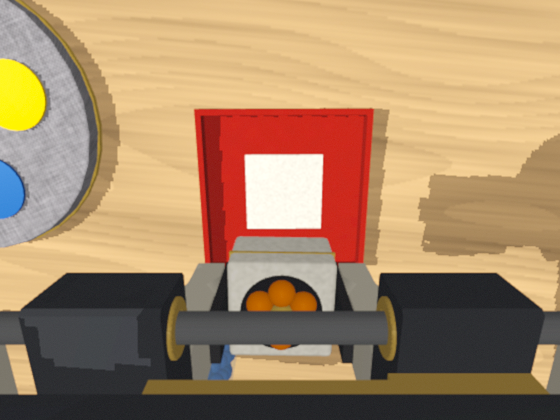

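```bash
python3 -c "
from h import *
np.set_printoptions(precision=4,suppress=True)
t=at('wrist',[(245,154),(323,154),(322,229.5),(246,229)],.006);d=np.roll(t,-1,0)-t;print('card',t.mean(0),np.linalg.norm(d,axis=1),np.degrees(np.arctan2(d[:,1],d[:,0])))
s=r.get_state()['tcp_pos'][2]-.0384+.020
print('case front bottom edge',at('wrist',[(236,238),(332,238)],s))"
```

```text
card [ 0.5061 -0.2785] [0.0705 0.0723 0.0731 0.0718] [ -84.9125 -173.7273   94.6944    4.1705]
case front bottom edge [[ 0.5228 -0.2526]
 [ 0.5269 -0.2986]]
```

The case (283,290) hangs just behind the card (284,191). The card centre is at (0.5063,-0.2785), so I'm lowering it there.

drive_tool --increments '[[[-0.2, 0, 0, 0.2, 0], [-0.2, 0.01, 0.01, 0.4, 0], [-0.2, 0.01, 0.01, 0.6, 0], [-0.2, 0.01, 0.01, 0.8, 0], [-0.2, 0.01, 0.01, 0.95, 0]]]'

```text
time_s: 31.42
tcp_pos: [0.5085, -0.2781, 0.0791]
eef_rot: [-180.0, 0.1, 5.1]
contact_force: [0.5, 0.1, -2.0]
gripper_width: 0.0441
gripper_force: 11.9
```

drive_tool --increments '[[[-0.2, 0, 0, 0.1, 0], [-0.2, 0, 0, 0.2, 0], [-0.2, 0, 0, 0.3, 0], [-0.2, 0, 0, 0.3, 0], [-0.2, 0, 0, 0.3, 0]]]'

```text
time_s: 32.05
tcp_pos: [0.509, -0.2791, 0.0447]
eef_rot: [180.0, -0.0, 5.1]
contact_force: [-0.3, 0.5, -1.8]
gripper_width: 0.044
gripper_force: 11.9
```

```bash
python3 -c "
from h import *
plan([(.5072,-.2785,.0255,5)],step=30,g=-.2)"
```

```text
from [ 0.509  -0.2791  0.0447] [ 1.7999e+02 -2.0000e-02  5.0700e+00] w 0.044 t 32.05
[[[-0.2, -0.014, -0.007, 0.16, 0.0]]]
-> [ 0.5072 -0.2784  0.0255] 5.07
```

drive_tool --increments '[[[-0.2, -0.01, -0.01, 0.05, 0], [-0.2, -0.01, -0.01, 0.1, 0], [-0.2, -0.01, -0.01, 0.14, 0], [-0.2, -0.01, -0.01, 0.16, 0], [-0.2, -0.01, -0.01, 0.16, 0]]]'

```text
time_s: 32.67
tcp_pos: [0.5073, -0.2779, 0.0249]
eef_rot: [-180.0, 0.0, 5.1]
contact_force: [0.7, 0.5, -1.8]
gripper_width: 0.0441
gripper_force: 11.9
```

drive_tool --increments '[[[0.35, 0, 0, 0, 0], [0.35, 0, 0, 0, 0], [0.35, 0, 0, 0, 0], [0.35, 0, 0, 0, 0]]]'

```text
time_s: 33.17
tcp_pos: [0.5075, -0.2779, 0.0253]
eef_rot: [180.0, -0.0, 5.1]
contact_force: [0.4, 1.1, 0.2]
gripper_width: 0.059
gripper_force: 0.0
```

drive_tool --increments '[[[0.35, 0, 0, -0.2, 0], [0.35, 0, 0, -0.5, 0], [0.35, 0, 0, -0.8, 0], [1, 0, 0, -1, 0], [1, 0, 0, -1, 0]]]'

```text
time_s: 33.8
tcp_pos: [0.5086, -0.2782, 0.1475]
eef_rot: [179.9, -0.2, 5.1]
contact_force: [-0.1, 0.3, -0.1]
gripper_width: 0.0738
gripper_force: 0.0
```

drive_tool --increments '[[[1, -0.2, 0, -0.2, 0], [1, -0.4, 0, -0.4, 0], [1, -0.4, 0, -0.4, 0]]]'

```text
time_s: 34.17
tcp_pos: [0.4591, -0.2824, 0.1943]
eef_rot: [180.0, -0.1, 5.0]
contact_force: [-0.3, 0.3, -0.6]
gripper_width: 0.0874
gripper_force: 0.0
```

```bash
python3 -c "
from h import *
plan([(.4047,.2581,.21,27)],step=40,g=1)
cv2.imwrite('pics/w5.png',capture('wrist')[:,:,::-1])"
```

```text
from [ 0.4591 -0.2824  0.1943] [ 1.7996e+02 -1.3000e-01  5.0200e+00] w 0.0874 t 34.175
[[[1, -0.004, -0.328, -0.009, -0.004], [1, -0.008, -0.655, -0.019, -0.009], [1, -0.012, -0.983, -0.028, -0.013]]]
[[[1, 0.023, -0.328, -0.01, -0.004], [1, 0.045, -0.655, -0.019, -0.009], [1, 0.068, -0.983, -0.029, -0.013]]]
[[[1, 0.05, -0.328, -0.01, -0.005], [1, 0.099, -0.655, -0.019, -0.009], [1, 0.149, -0.983, -0.029, -0.014]]]
[[[1, 0.06, -0.246, -0.007, -0.004], [1, 0.12, -0.492, -0.014, -0.007], [1, 0.179, -0.737, -0.022, -0.01], [1, 0.239, -0.983, -0.029, -0.014]]]
[[[1, 0.089, -0.262, -0.008, -0.004], [1, 0.178, -0.523, -0.016, -0.007]]]
-> [0.4048 0.2581 0.2101] 26.98
```

View pics/w5.png

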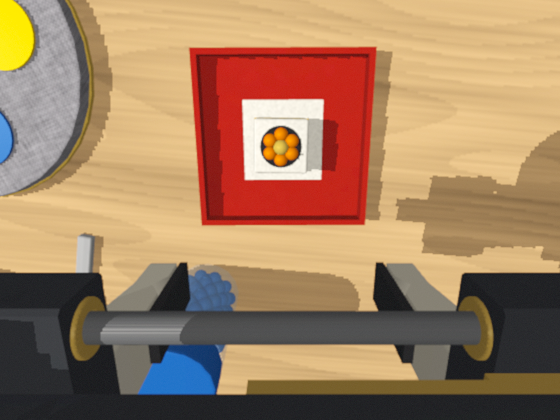

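```bash
python3 -c "
from h import *
for p,z in(([(253,118),(307,119),(306,172.5),(254,172.5)],.038),([(243,99),(323,99),(322.5,180),(244,180)],.006)):
  t=at('wrist',p,z);d=np.roll(t,-1,0)-t;print(t.mean(0).round(4),np.linalg.norm(d,axis=1).round(4))"
```

```text
[ 0.5051 -0.2757] [0.0429 0.0429 0.0431 0.0437]
[ 0.5064 -0.2783] [0.0692 0.0712 0.0724 0.0712]
```

drive_tool --increments '[[[1, 0, -0.33, -0.05, -0.004], [1, 0, -0.66, -0.1, -0.009], [1, 0, -0.98, -0.13, -0.013], [1, 0, -0.98, -0.13, -0.013]]]'

```text
time_s: 34.72
tcp_pos: [0.4493, -0.163, 0.208]
eef_rot: [-180.0, 0.0, 9.9]
contact_force: [0.6, -0.5, -0.5]
gripper_width: 0.0877
gripper_force: 0.0
```

drive_tool --increments '[[[1, 0.02, -0.33, 0, -0.004], [1, 0.05, -0.66, 0, -0.009], [1, 0.07, -0.98, 0, -0.013], [1, 0.07, -0.98, 0, -0.013]]]'

```text
time_s: 35.22
tcp_pos: [0.4377, -0.0462, 0.2079]
eef_rot: [-180.0, 0.1, 14.6]
contact_force: [0.9, -0.5, 0.4]
gripper_width: 0.0876
gripper_force: 0.0
```

drive_tool --increments '[[[1, 0.05, -0.33, 0, -0.005], [1, 0.1, -0.66, 0, -0.009], [1, 0.15, -0.98, 0, -0.014], [1, 0.15, -0.98, 0, -0.014]]]'

```text
time_s: 35.72
tcp_pos: [0.4261, 0.0719, 0.208]
eef_rot: [180.0, 0.1, 19.6]
contact_force: [-0.1, -0.3, -0.0]
gripper_width: 0.0874
gripper_force: 0.0
```

drive_tool --increments '[[[1, 0.06, -0.25, 0, -0.004], [1, 0.12, -0.5, 0, -0.007], [1, 0.18, -0.74, 0, -0.01], [1, 0.24, -0.98, 0, -0.014], [1, 0.24, -0.98, 0, -0.014]]]'

```text
time_s: 36.35
tcp_pos: [0.4143, 0.1915, 0.2079]
eef_rot: [180.0, 0.1, 24.5]
contact_force: [0.8, 0.0, -0.1]
gripper_width: 0.0877
gripper_force: 0.0
```

```bash
python3 -c "
from h import *
plan([(.4047,.2581,.205,27),(.4047,.2581,.0705)],step=40,g=1)
im=capture('wrist')[:,:,::-1];cv2.imwrite('pics/w6.png',im)"
```

```text
from [0.4143 0.1915 0.2079] [1.7996e+02 8.0000e-02 2.4530e+01] w 0.0877 t 36.35
[[[1, 0.079, -0.269, 0.012, -0.004], [1, 0.158, -0.538, 0.024, -0.007]]]
[[[1, -0.0, 0.0, 0.328, -0.0], [1, -0.0, 0.0, 0.655, -0.0], [1, -0.0, 0.0, 0.983, -0.0]]]
[[[1, -0.0, 0.0, 0.138, -0.0]]]
-> [0.4047 0.2581 0.0705] 27.05
```

View pics/w6.png

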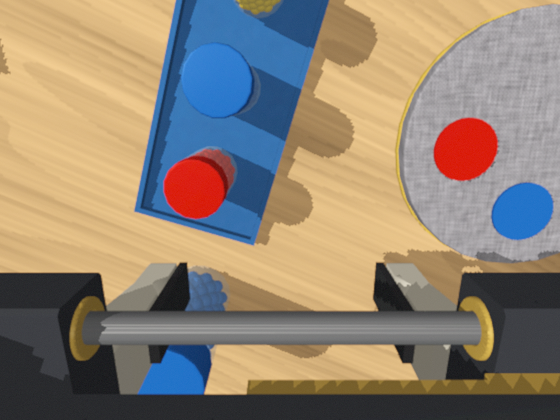

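The picture shows the case well on the card. In the tray the red lid is at (195,188) and the blue lid at (218,80); the red coaster is at (466,149) and the blue one at (522,211).

```bash
python3 -c "
from h import *
np.set_printoptions(precision=4,suppress=True)
for n,p,z in(('red',(195,188),.089),('blue',(218,80),.105),('redco',(466,149),.023),('bluco',(522.5,211),.023)):print(n,at('wrist',p,z))
im=cv2.imread('pics/w6.png');h=cv2.cvtColor(im,cv2.COLOR_BGR2HSV)
for n,x,y,lo,hi,z in(('redco',466,149,0,8,.023),('bluco',522,211,100,112,.023)):
  m=np.zeros((420,560),np.uint8);m[y-45:y+45,x-38:x+38]=1
  m&=((h[...,0]>=lo)&(h[...,0]<=hi)&(h[...,1]>130)).astype(np.uint8)
  e=cv2.fitEllipse(cv2.convexHull(max(cv2.findContours(m,0,1)[0],key=cv2.contourArea)));print(n,np.round(e[0],1),np.round(e[1],1),at('wrist',e[0],z))
"
```

```text
red [[0.405  0.2583]]
blue [[0.4822 0.2677]]
redco [[0.5185 0.0584]]
bluco [[ 0.4916 -0.0219]]
redco [465.3 148.8] [59.  67.4] [[0.5184 0.0591]]
bluco [521.9 210.7] [53.2 63.9] [[ 0.4916 -0.0212]]
```

drive_tool --increments '[[[1, 0.08, -0.27, 0, -0.004], [1, 0.16, -0.54, 0.02, -0.007], [1, 0.16, -0.54, 0.02, -0.007], [1, 0.16, -0.54, 0.02, -0.007]]]'

```text
time_s: 36.9
tcp_pos: [0.4045, 0.2568, 0.2059]
eef_rot: [180.0, 0.1, 26.9]
contact_force: [-0.3, -0.0, 0.1]
gripper_width: 0.0877
gripper_force: 0.0
```

drive_tool --increments '[[[1, 0, -0.01, 0.25, 0], [1, 0, -0.01, 0.5, 0], [1, 0, -0.01, 0.75, 0], [1, 0, -0.01, 0.98, 0], [1, 0, -0.01, 0.98, 0]]]'

```text
time_s: 37.52
tcp_pos: [0.4032, 0.2568, 0.0873]
eef_rot: [179.9, 0.2, 26.9]
contact_force: [-0.4, -0.1, 0.7]
gripper_width: 0.0876
gripper_force: 0.0
```

drive_tool --increments '[[[1, 0, 0, 0.1, 0], [1, 0, 0, 0.15, 0], [1, 0, 0, 0.15, 0], [-0.2, 0, 0, 0.15, 0], [-0.2, 0, 0, 0.15, 0]]]' --squeeze 15

```text
time_s: 38.15
tcp_pos: [0.4039, 0.2594, 0.0711]
eef_rot: [-180.0, -0.0, 27.0]
contact_force: [-0.8, -0.0, -0.6]
gripper_width: 0.0731
gripper_force: 0.0
```

drive_tool --increments '[[[-0.2, 0, 0, 0, 0], [-0.2, 0, 0, 0, 0], [-0.2, 0, 0, 0, 0], [-0.2, 0, 0, 0, 0]]]'

```text
time_s: 38.65
tcp_pos: [0.4038, 0.2591, 0.0708]
eef_rot: [180.0, 0.0, 27.0]
contact_force: [-0.0, 0.4, 0.4]
gripper_width: 0.0457
gripper_force: 15.0
```

drive_tool --increments '[[[-0.2, 0, 0, -0.15, 0], [-0.2, 0, 0, -0.4, 0], [-0.2, 0, 0, -0.7, 0], [-0.2, 0, 0, -0.95, 0], [-0.2, 0, 0, -0.95, 0]]]'

```text
time_s: 39.28
tcp_pos: [0.4046, 0.2602, 0.1869]
eef_rot: [-179.9, -0.2, 27.0]
contact_force: [-0.6, 0.2, -2.0]
gripper_width: 0.0456
gripper_force: 15.0
```

```bash
python3 -c "
from h import *
plan([(.5185,.0587,.18,27),(.5185,.0587,.0975)],step=30,g=-.2)"
```

```text
from [0.4046 0.2602 0.1869] [-179.89   -0.23   27.03] w 0.0456 t 39.275
[[[-0.2, 0.01, 0.246, 0.007, 0.0], [-0.2, 0.021, 0.492, 0.014, 0.0], [-0.2, 0.032, 0.737, 0.022, 0.0], [-0.2, 0.042, 0.983, 0.029, 0.0]]]
[[[-0.2, 0.01, 0.236, 0.007, 0.0], [-0.2, 0.02, 0.472, 0.014, 0.0], [-0.2, 0.03, 0.708, 0.021, 0.0], [-0.2, 0.04, 0.944, 0.028, 0.0]]]
[[[-0.2, 0.0, -0.0, 0.229, -0.0], [-0.2, 0.0, -0.0, 0.459, -0.0], [-0.2, 0.0, -0.0, 0.688, -0.0]]]
-> [0.5185 0.0587 0.0975] 27.03
```

drive_tool --increments '[[[-0.2, 0.01, 0.2, 0, 0], [-0.2, 0.02, 0.48, 0, 0], [-0.2, 0.03, 0.74, 0, 0], [-0.2, 0.04, 0.98, 0, 0], [-0.2, 0.04, 0.98, 0, 0]]]'

```text
time_s: 39.9
tcp_pos: [0.4613, 0.1549, 0.1834]
eef_rot: [180.0, 0.1, 26.9]
contact_force: [0.1, -0.1, -2.7]
gripper_width: 0.0455
gripper_force: 15.0
```

drive_tool --increments '[[[-0.2, 0.01, 0.24, 0, 0], [-0.2, 0.02, 0.48, 0, 0], [-0.2, 0.03, 0.72, 0, 0], [-0.2, 0.04, 0.94, 0, 0], [-0.2, 0.04, 0.94, 0, 0]]]'

```text
time_s: 40.52
tcp_pos: [0.5169, 0.0575, 0.1836]
eef_rot: [-180.0, 0.1, 26.9]
contact_force: [0.2, -0.3, -1.8]
gripper_width: 0.0456
gripper_force: 15.0
```

drive_tool --increments '[[[-0.2, 0, 0, 0.2, 0], [-0.2, 0, 0, 0.4, 0], [-0.2, 0, 0, 0.6, 0], [-0.2, 0, 0, 0.65, 0], [-0.2, 0, 0, 0.65, 0]]]'

```text
time_s: 41.15
tcp_pos: [0.5168, 0.0587, 0.1067]
eef_rot: [180.0, 0.0, 27.1]
contact_force: [0.6, 0.0, -1.6]
gripper_width: 0.0457
gripper_force: 15.0
```

drive_tool --increments '[[[-0.2, 0, 0, 0, 0], [-0.2, 0, 0, 0, 0]]]'

```text
time_s: 41.4
tcp_pos: [0.5175, 0.0585, 0.1076]
eef_rot: [180.0, -0.1, 27.0]
contact_force: [0.1, 0.3, -2.3]
gripper_width: 0.0459
gripper_force: 15.0
```

```bash
python3 -c "
from h import *
plan([(.5185,.0589,.0893,27)],step=30,g=-.2)"
```

```text
from [0.5175 0.0585 0.1076] [ 1.800e+02 -9.000e-02  2.702e+01] w 0.0459 t 41.4
[[[-0.2, 0.009, 0.001, 0.152, 0.0]]]
-> [0.5185 0.0589 0.0893] 27.02
```

drive_tool --increments '[[[-0.2, 0.01, 0, 0.05, 0], [-0.2, 0.01, 0, 0.1, 0], [-0.2, 0.01, 0, 0.13, 0], [-0.2, 0.01, 0, 0.15, 0], [-0.2, 0.01, 0, 0.15, 0]]]'

```text
time_s: 42.02
tcp_pos: [0.5182, 0.0588, 0.0887]
eef_rot: [180.0, 0.0, 27.0]
contact_force: [1.0, -0.3, -1.5]
gripper_width: 0.0459
gripper_force: 15.0
```

drive_tool --increments '[[[1, 0, 0, 0, 0], [1, 0, 0, 0, 0], [1, 0, 0, 0, 0], [1, 0, 0, 0, 0]]]'

```text
time_s: 42.52
tcp_pos: [0.5182, 0.0588, 0.0888]
eef_rot: [180.0, -0.0, 27.0]
contact_force: [0.1, 0.3, 0.8]
gripper_width: 0.0803
gripper_force: 0.0
```

drive_tool --increments '[[[1, 0, 0, -0.2, 0], [1, 0, 0, -0.5, 0], [1, 0, 0, -0.8, 0], [1, 0, 0, -1, 0], [1, 0, 0, -1, 0]]]'

```text
time_s: 43.15
tcp_pos: [0.5192, 0.0592, 0.2109]
eef_rot: [180.0, -0.2, 27.0]
contact_force: [0.5, 0.4, -0.3]
gripper_width: 0.088
gripper_force: 0.0
```

```bash
python3 -c "
from h import *
plan([(.483,.2684,.205,27),(.483,.2684,.0875)],step=40,g=1)
cv2.imwrite('pics/w7.png',capture('wrist')[:,:,::-1])"
```

```text
from [0.5192 0.0592 0.2109] [179.98  -0.24  27.03] w 0.088 t 43.15
[[[1, 0.076, -0.246, 0.007, 0.0], [1, 0.152, -0.492, 0.014, 0.0], [1, 0.229, -0.737, 0.021, 0.0], [1, 0.305, -0.983, 0.028, 0.0]]]
[[[1, 0.073, -0.236, 0.007, 0.0], [1, 0.146, -0.471, 0.014, 0.0], [1, 0.219, -0.707, 0.021, 0.0]]]
[[[1, -0.0, 0.0, 0.326, -0.0], [1, -0.0, 0.0, 0.653, -0.0], [1, -0.0, 0.0, 0.979, -0.0]]]
-> [0.483  0.2685 0.0875] 27.03
```

View pics/w7.png

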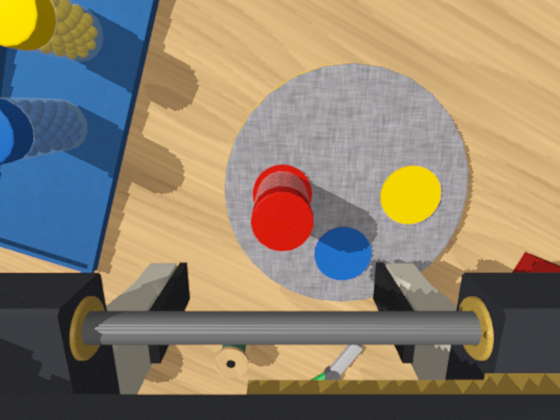

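The red jar stands upright on its coaster (lid at 282,219), with the coaster rim even on both sides. The yellow coaster is at (411,195) and the blue at (343,253). Next is the blue jar.

```bash
python3 -c "
from h import *
for n,p,z in(('redlid',(282.5,219),.107),('yelco',(411,195),.023),('bluco',(343,253),.023)):print(n,at('wrist',p,z).round(4))"
```

```text
redlid [[0.5193 0.0603]]
yelco [[ 0.571 -0.048]]
bluco [[ 0.4916 -0.0207]]
```

drive_tool --increments '[[[1, 0.08, -0.25, 0, 0], [1, 0.15, -0.5, 0, 0], [1, 0.23, -0.74, 0, 0], [1, 0.3, -0.98, 0, 0], [1, 0.3, -0.98, 0, 0]]]'

```text
time_s: 43.82
tcp_pos: [0.496, 0.1812, 0.2074]
eef_rot: [180.0, 0.1, 27.1]
contact_force: [0.2, -0.5, 0.4]
gripper_width: 0.0876
gripper_force: 0.0
```

drive_tool --increments '[[[1, 0.07, -0.24, 0, 0], [1, 0.15, -0.47, 0, 0], [1, 0.22, -0.71, 0, 0], [1, 0.22, -0.71, 0, 0], [1, 0.22, -0.71, 0, 0]]]'

```text
time_s: 44.45
tcp_pos: [0.4813, 0.267, 0.208]
eef_rot: [180.0, 0.1, 27.0]
contact_force: [-0.7, -0.0, -0.5]
gripper_width: 0.0875
gripper_force: 0.0
```

```bash
python3 -c "
from h import *
plan([(.483,.2684,.0875,27)],step=40,g=1)"
```

```text
from [0.4813 0.267  0.208 ] [1.7997e+02 9.0000e-02 2.7020e+01] w 0.0875 t 44.45
[[[1, 0.006, -0.001, 0.328, 0.0], [1, 0.011, -0.003, 0.655, 0.0], [1, 0.017, -0.004, 0.983, 0.0]]]
[[[1, 0.001, 0.0, 0.021, 0.0]]]
-> [0.483  0.2684 0.0875] 27.02
```

drive_tool --increments '[[[1, 0.01, 0, 0.25, 0], [1, 0.01, 0, 0.5, 0], [1, 0.01, 0, 0.75, 0], [1, 0.01, 0, 1, 0], [1, 0.01, 0, 1, 0]]]'

```text
time_s: 45.08
tcp_pos: [0.4816, 0.2661, 0.0867]
eef_rot: [179.9, 0.3, 26.9]
contact_force: [0.7, -0.1, 0.5]
gripper_width: 0.0873
gripper_force: 0.0
```

drive_tool --increments '[[[1, 0, 0, 0, 0], [1, 0, 0, 0, 0], [-0.2, 0, 0, 0, 0], [-0.2, 0, 0, 0, 0], [-0.2, 0, 0, 0, 0]]]'

```text
time_s: 45.7
tcp_pos: [0.4827, 0.2685, 0.089]
eef_rot: [-180.0, -0.0, 27.0]
contact_force: [-0.0, -0.1, 0.2]
gripper_width: 0.0636
gripper_force: 0.0
```

drive_tool --increments '[[[-0.2, 0, 0, 0, 0], [-0.2, 0, 0, 0, 0], [-0.2, 0, 0, 0, 0], [-0.2, 0, 0, 0, 0]]]'

```text
time_s: 46.2
tcp_pos: [0.4826, 0.2684, 0.0887]
eef_rot: [180.0, 0.0, 27.0]
contact_force: [1.1, 0.7, 0.8]
gripper_width: 0.0455
gripper_force: 15.0
```

drive_tool --increments '[[[-0.2, 0, 0, -0.15, 0], [-0.2, 0, 0, -0.4, 0], [-0.2, 0, 0, -0.7, 0], [-0.2, 0, 0, -1, 0], [-0.2, 0, 0, -1, 0]]]'

```text
time_s: 46.82
tcp_pos: [0.4838, 0.2694, 0.2117]
eef_rot: [-179.9, -0.3, 27.0]
contact_force: [-0.3, 0.7, -1.8]
gripper_width: 0.0456
gripper_force: 15.0
```

```bash
python3 -c "
from h import *
plan([(.4918,-.0215,.20,27),(.4918,-.0215,.112)],step=30,g=-.2)"
```

```text
from [0.4838 0.2694 0.2117] [-179.91   -0.3    27.03] w 0.0456 t 46.825
[[[-0.2, -0.094, 0.197, 0.009, 0.0], [-0.2, -0.187, 0.393, 0.018, 0.0], [-0.2, -0.281, 0.59, 0.026, 0.0], [-0.2, -0.374, 0.786, 0.035, 0.0], [-0.2, -0.468, 0.983, 0.044, 0.0]]]
[[[-0.2, -0.094, 0.197, 0.009, 0.0], [-0.2, -0.187, 0.393, 0.017, 0.0], [-0.2, -0.281, 0.59, 0.026, 0.0], [-0.2, -0.374, 0.786, 0.034, 0.0], [-0.2, -0.468, 0.983, 0.043, 0.0]]]
[[[-0.2, -0.106, 0.224, 0.01, 0.0]]]
[[[-0.2, -0.0, -0.0, 0.244, -0.0], [-0.2, -0.0, -0.0, 0.489, -0.0], [-0.2, -0.0, -0.0, 0.733, -0.0]]]
-> [ 0.4919 -0.0215  0.1121] 27.03
```

drive_tool --increments '[[[-0.2, -0.09, 0.2, 0, 0], [-0.2, -0.19, 0.4, 0, 0], [-0.2, -0.28, 0.6, 0, 0], [-0.2, -0.38, 0.8, 0, 0], [-0.2, -0.47, 0.98, 0, 0]]]'

```text
time_s: 47.45
tcp_pos: [0.485, 0.1353, 0.208]
eef_rot: [180.0, 0.1, 27.0]
contact_force: [0.6, 0.7, -1.3]
gripper_width: 0.0454
gripper_force: 15.0
```

drive_tool --increments '[[[-0.2, -0.09, 0.2, 0, 0], [-0.2, -0.19, 0.4, 0, 0], [-0.2, -0.28, 0.6, 0, 0], [-0.2, -0.38, 0.8, 0, 0], [-0.2, -0.47, 0.98, 0, 0]]]'

```text
time_s: 48.08
tcp_pos: [0.4878, 0.0052, 0.208]
eef_rot: [-180.0, 0.1, 26.9]
contact_force: [0.1, 0.2, -2.5]
gripper_width: 0.0453
gripper_force: 15.0
```

drive_tool --increments '[[[-0.2, -0.05, 0.12, 0, 0], [-0.2, -0.1, 0.22, 0, 0], [-0.2, -0.1, 0.22, 0, 0], [-0.2, -0.1, 0.22, 0, 0]]]'

```text
time_s: 48.58
tcp_pos: [0.4903, -0.0212, 0.2087]
eef_rot: [-180.0, 0.0, 27.0]
contact_force: [0.4, -0.5, -1.2]
gripper_width: 0.0458
gripper_force: 15.0
```

drive_tool --increments '[[[-0.2, 0, 0, 0.2, 0], [-0.2, 0, 0, 0.4, 0], [-0.2, 0, 0, 0.6, 0], [-0.2, 0, 0, 0.72, 0], [-0.2, 0, 0, 0.72, 0]]]'

```text
time_s: 49.2
tcp_pos: [0.4898, -0.0212, 0.1216]
eef_rot: [-180.0, 0.1, 27.1]
contact_force: [-0.4, -0.3, -0.6]
gripper_width: 0.0456
gripper_force: 15.0
```

drive_tool --increments '[[[-0.2, 0, 0, 0, 0], [-0.2, 0, 0, 0, 0]]]'

```text
time_s: 49.45
tcp_pos: [0.4909, -0.0211, 0.1232]
eef_rot: [180.0, -0.1, 27.0]
contact_force: [-0.1, -0.0, -1.3]
gripper_width: 0.0459
gripper_force: 15.0
```

```bash
python3 -c "
from h import *
plan([(.4918,-.0215,.1072,27)],step=30,g=-.2)"
```

```text
from [ 0.4909 -0.0211  0.1232] [ 1.7998e+02 -9.0000e-02  2.7030e+01] w 0.0459 t 49.45
[[[-0.2, 0.005, 0.006, 0.134, 0.0]]]
-> [ 0.4918 -0.0215  0.1072] 27.03
```

drive_tool --increments '[[[-0.2, 0, 0, 0.05, 0], [-0.2, 0, 0, 0.09, 0], [-0.2, 0, 0, 0.12, 0], [-0.2, 0, 0, 0.13, 0], [-0.2, 0, 0, 0.13, 0]]]'

```text
time_s: 50.08
tcp_pos: [0.4904, -0.0214, 0.1068]
eef_rot: [180.0, -0.0, 27.0]
contact_force: [-0.8, 0.7, -0.1]
gripper_width: 0.0455
gripper_force: 15.0
```

drive_tool --increments '[[[1, 0, 0, 0, 0], [1, 0, 0, 0, 0], [1, 0, 0, 0, 0], [1, 0, 0, 0, 0]]]'

```text
time_s: 50.58
tcp_pos: [0.4903, -0.0213, 0.1068]
eef_rot: [180.0, -0.0, 27.0]
contact_force: [0.6, 0.3, -0.1]
gripper_width: 0.0801
gripper_force: 0.0
```

drive_tool --increments '[[[1, 0, 0, -0.2, 0], [1, 0, 0, -0.5, 0], [1, 0, 0, -0.8, 0], [1, 0, 0, -0.9, 0], [1, 0, 0, -0.9, 0]]]'

```text
time_s: 51.2
tcp_pos: [0.4905, -0.0212, 0.2152]
eef_rot: [180.0, -0.1, 27.0]
contact_force: [-0.2, -0.4, -0.4]
gripper_width: 0.0878
gripper_force: 0.0
```

```bash
python3 -c "
from h import *
plan([(.5625,.2806,.20,27),(.5625,.2806,.078)],step=40,g=1)
np.save('m.npy',camera_model('wrist'),allow_pickle=True)
cv2.imwrite('pics/w8.png',capture('wrist')[:,:,::-1])
im=cv2.imread('pics/w8.png');h=cv2.cvtColor(im,cv2.COLOR_BGR2HSV)
for n,q,lo,hi,z,rad in(('yelco',(.572,-.048),22,34,.023,.04),):
  pl=at('wrist',np.array([(u,v) for v in range(420) for u in range(560)]),z).reshape(420,560,2)
  m=((h[...,0]>=lo)&(h[...,0]<=hi)&(h[...,1]>130)&(np.linalg.norm(pl-q,axis=2)<rad)).astype(np.uint8)
  e=cv2.fitEllipse(cv2.convexHull(max(cv2.findContours(m,0,1)[0],key=cv2.contourArea)));print(n,e,at('wrist',e[0],z))
"
```

```text
from [ 0.4905 -0.0212  0.2152] [ 1.800e+02 -9.000e-02  2.701e+01] w 0.0878 t 51.2
[[[1, 0.21, -0.246, 0.016, 0.0], [1, 0.419, -0.492, 0.032, 0.0], [1, 0.628, -0.737, 0.047, 0.0], [1, 0.838, -0.983, 0.063, 0.0]]]
[[[1, 0.209, -0.246, 0.016, 0.0], [1, 0.418, -0.492, 0.032, 0.0], [1, 0.628, -0.737, 0.047, 0.0], [1, 0.837, -0.983, 0.063, 0.0]]]
[[[1, 0.001, -0.001, 0.328, -0.0], [1, 0.001, -0.001, 0.655, -0.0], [1, 0.002, -0.002, 0.983, -0.0]]]
[[[1, -0.0, -0.0, 0.034, -0.0]]]
-> [0.5625 0.2806 0.078 ] 27.01
yelco ((350.697509765625, 125.23554992675781), (61.69919967651367, 64.96040344238281), 32.61235046386719) [[ 0.57156715 -0.04750437]]
```

drive_tool --increments '[[[1, 0.21, -0.25, 0, 0], [1, 0.42, -0.49, 0, 0], [1, 0.63, -0.74, 0, 0], [1, 0.84, -0.98, 0, 0], [1, 0.84, -0.98, 0, 0]]]'

```text
time_s: 51.88
tcp_pos: [0.5265, 0.131, 0.2126]
eef_rot: [180.0, 0.2, 27.1]
contact_force: [-0.2, -0.7, -0.3]
gripper_width: 0.0876
gripper_force: 0.0
```

drive_tool --increments '[[[1, 0.21, -0.25, 0, 0], [1, 0.42, -0.49, 0, 0], [1, 0.63, -0.74, 0, 0], [1, 0.84, -0.98, 0, 0], [1, 0.84, -0.98, 0, 0]]]'

```text
time_s: 52.5
tcp_pos: [0.5628, 0.2809, 0.2124]
eef_rot: [180.0, 0.2, 27.1]
contact_force: [0.0, -0.4, -0.7]
gripper_width: 0.0877
gripper_force: 0.0
```

drive_tool --increments '[[[1, 0, 0, 0, 0], [1, 0, 0, 0.1, 0], [1, 0, 0, 0.1, 0]]]'

```text
time_s: 52.88
tcp_pos: [0.5623, 0.2784, 0.2013]
eef_rot: [180.0, 0.1, 27.0]
contact_force: [-0.3, 0.7, -0.7]
gripper_width: 0.0874
gripper_force: 0.0
```

```bash
python3 -c "
from h import *
plan([(.5625,.2806,.078,27)],step=40,g=1)
im=capture('wrist')[:,:,::-1];h=cv2.cvtColor(im,cv2.COLOR_BGR2HSV)
m=((h[...,0]>=22)&(h[...,0]<=34)&(h[...,1]>130)).astype(np.uint8);m[255:]=0
m[:,:150]=0;m[:,420:]=0
cv2.imwrite('pics/w9.png',im)
print(cv2.boundingRect(max(cv2.findContours(m,0,1)[0],key=cv2.contourArea)))
h2=np.zeros_like(m)
"
```

```text
from [0.5623 0.2784 0.2013] [1.7999e+02 1.3000e-01 2.6960e+01] w 0.0874 t 52.875
[[[1, 0.003, -0.005, 0.328, -0.0], [1, 0.007, -0.01, 0.655, -0.0], [1, 0.01, -0.015, 0.983, -0.0]]]
[[[1, 0.0, -0.0, 0.045, -0.0]]]
-> [0.5625 0.2806 0.078 ] 26.96
(248, 170, 63, 78)
```

```bash
python3 -c "
from h import *
print(at('wrist',[(279.5,216)],.097))"
```

```text
[[0.56366715 0.28241147]]
```

drive_tool --increments '[[[1, 0, -0.01, 0.25, 0], [1, 0, -0.01, 0.5, 0], [1, 0, -0.01, 0.75, 0], [1, 0, -0.01, 0.98, 0], [1, 0, -0.01, 0.98, 0]]]'

```text
time_s: 53.55
tcp_pos: [0.5614, 0.2796, 0.0833]
eef_rot: [179.9, 0.2, 27.0]
contact_force: [-0.5, 0.4, 0.6]
gripper_width: 0.0878
gripper_force: 0.0
```

drive_tool --increments '[[[1, 0, 0, 0.03, 0], [1, 0, 0, 0.03, 0]]]'

```text
time_s: 53.8
tcp_pos: [0.563, 0.2811, 0.0827]
eef_rot: [-180.0, -0.1, 27.0]
contact_force: [0.7, 0.1, 0.3]
gripper_width: 0.0878
gripper_force: 0.0
```

drive_tool --increments '[[[1, 0, 0, 0.04, 0], [1, 0, 0, 0.04, 0], [-0.2, 0, 0, 0.04, 0], [-0.2, 0, 0, 0.04, 0], [-0.2, 0, 0, 0.04, 0]]]'

```text
time_s: 54.42
tcp_pos: [0.5625, 0.2808, 0.0768]
eef_rot: [-180.0, -0.0, 27.0]
contact_force: [-0.4, -0.1, 0.6]
gripper_width: 0.0634
gripper_force: 0.0
```

drive_tool --increments '[[[-0.2, 0, 0, 0, 0], [-0.2, 0, 0, 0, 0], [-0.2, 0, 0, 0, 0], [-0.2, 0, 0, 0, 0]]]'

```text
time_s: 54.92
tcp_pos: [0.5625, 0.2808, 0.0768]
eef_rot: [-180.0, -0.0, 27.0]
contact_force: [-0.6, -0.5, -0.6]
gripper_width: 0.0454
gripper_force: 15.0
```

drive_tool --increments '[[[-0.2, 0, 0, -0.15, 0], [-0.2, 0, 0, -0.4, 0], [-0.2, 0, 0, -0.7, 0], [-0.2, 0, 0, -1, 0], [-0.2, 0, 0, -1, 0]]]'

```text
time_s: 55.55
tcp_pos: [0.564, 0.2819, 0.2015]
eef_rot: [-179.9, -0.4, 27.0]
contact_force: [0.3, -0.3, -2.2]
gripper_width: 0.0456
gripper_force: 15.0
```

drive_tool --increments '[[[-0.2, 0, 0, -0.1, 0], [-0.2, 0, 0, -0.1, 0]]]'

```text
time_s: 55.8
tcp_pos: [0.5627, 0.2809, 0.2095]
eef_rot: [-180.0, -0.0, 27.0]
contact_force: [-0.2, 0.4, -2.0]
gripper_width: 0.046
gripper_force: 15.0
```

```bash
python3 -c "
from h import *
plan([(.572,-.0482,.21,27),(.572,-.0482,.115)],step=30,g=-.2)"
```

```text
from [0.5627 0.2809 0.2095] [-1.800e+02 -4.000e-02  2.702e+01] w 0.046 t 55.8
[[[-0.2, -0.093, 0.197, -0.0, 0.0], [-0.2, -0.187, 0.393, -0.001, 0.0], [-0.2, -0.28, 0.59, -0.001, 0.0], [-0.2, -0.374, 0.786, -0.002, 0.0], [-0.2, -0.467, 0.983, -0.002, 0.0]]]
[[[-0.2, -0.093, 0.197, -0.0, 0.0], [-0.2, -0.187, 0.393, -0.001, 0.0], [-0.2, -0.28, 0.59, -0.001, 0.0], [-0.2, -0.374, 0.786, -0.002, 0.0], [-0.2, -0.467, 0.983, -0.002, 0.0]]]
[[[-0.2, -0.081, 0.171, -0.0, 0.0], [-0.2, -0.162, 0.341, -0.0, 0.0], [-0.2, -0.243, 0.512, -0.0, 0.0]]]
[[[-0.2, 0.0, 0.0, 0.198, -0.0], [-0.2, 0.0, 0.0, 0.396, -0.0], [-0.2, 0.0, 0.0, 0.593, -0.0], [-0.2, 0.0, 0.0, 0.791, -0.0]]]
-> [ 0.572  -0.0482  0.115 ] 27.02
```

drive_tool --increments '[[[-0.2, -0.09, 0.2, 0, 0], [-0.2, -0.19, 0.4, 0, 0], [-0.2, -0.28, 0.6, 0, 0], [-0.2, -0.37, 0.79, 0, 0], [-0.2, -0.47, 0.98, 0, 0]]]'

```text
time_s: 56.42
tcp_pos: [0.5657, 0.1483, 0.2088]
eef_rot: [180.0, -0.0, 27.0]
contact_force: [-0.2, -0.3, -2.6]
gripper_width: 0.0457
gripper_force: 15.0
```

drive_tool --increments '[[[-0.2, -0.09, 0.2, 0, 0], [-0.2, -0.19, 0.4, 0, 0], [-0.2, -0.28, 0.6, 0, 0], [-0.2, -0.37, 0.79, 0, 0], [-0.2, -0.47, 0.98, 0, 0]]]'

```text
time_s: 57.05
tcp_pos: [0.5686, 0.018, 0.2089]
eef_rot: [180.0, -0.0, 27.0]
contact_force: [0.3, 0.6, -2.1]
gripper_width: 0.046
gripper_force: 15.0
```

drive_tool --increments '[[[-0.2, -0.08, 0.17, 0, 0], [-0.2, -0.16, 0.34, 0, 0], [-0.2, -0.24, 0.51, 0, 0], [-0.2, -0.24, 0.51, 0, 0]]]'

```text
time_s: 57.55
tcp_pos: [0.5705, -0.0498, 0.2088]
eef_rot: [180.0, 0.0, 26.9]
contact_force: [0.0, 0.9, -1.4]
gripper_width: 0.0458
gripper_force: 15.0
```

drive_tool --increments '[[[-0.2, 0, 0, 0.2, 0], [-0.2, 0, 0, 0.4, 0], [-0.2, 0, 0, 0.6, 0], [-0.2, 0, 0, 0.79, 0], [-0.2, 0, 0, 0.79, 0]]]'

```text
time_s: 58.18
tcp_pos: [0.5696, -0.0479, 0.1125]
eef_rot: [-179.9, 0.2, 27.0]
contact_force: [0.3, 0.0, -2.2]
gripper_width: 0.0457
gripper_force: 15.0
```

drive_tool --increments '[[[-0.2, 0, 0, 0, 0], [-0.2, 0, 0, 0, 0]]]'

```text
time_s: 58.42
tcp_pos: [0.5717, -0.0475, 0.1152]
eef_rot: [180.0, -0.1, 27.0]
contact_force: [-0.6, -0.5, -1.5]
gripper_width: 0.0458
gripper_force: 15.0
```

```bash
python3 -c "
from h import *
plan([(.572,-.0482,.0955,27)],step=30,g=-.2)"
```

```text
from [ 0.5717 -0.0475  0.1152] [ 1.7996e+02 -1.1000e-01  2.7030e+01] w 0.0458 t 58.425
[[[-0.2, -0.001, 0.006, 0.164, 0.0]]]
-> [ 0.5719 -0.0482  0.0955] 27.03
```

drive_tool --increments '[[[-0.2, 0, 0, 0.06, 0], [-0.2, 0, 0, 0.11, 0], [-0.2, 0, 0, 0.15, 0], [-0.2, 0, 0, 0.16, 0], [-0.2, 0, 0, 0.16, 0]]]'

```text
time_s: 59.05
tcp_pos: [0.571, -0.0476, 0.0947]
eef_rot: [180.0, 0.0, 27.0]
contact_force: [-0.5, -0.4, -0.0]
gripper_width: 0.0458
gripper_force: 15.0
```

drive_tool --increments '[[[1, 0, 0, 0, 0], [1, 0, 0, 0, 0], [1, 0, 0, 0, 0], [1, 0, 0, 0, 0]]]'

```text
time_s: 59.55
tcp_pos: [0.5711, -0.0476, 0.0948]
eef_rot: [180.0, -0.0, 27.0]
contact_force: [-0.3, 0.1, -0.0]
gripper_width: 0.0804
gripper_force: 0.0
```

drive_tool --increments '[[[1, 0, 0, -0.2, 0], [1, 0, 0, -0.5, 0], [1, 0, 0, -0.8, 0], [1, 0, 0, -1, 0], [1, 0, 0, -1, 0]]]'

```text
time_s: 60.18
tcp_pos: [0.5721, -0.0474, 0.2171]
eef_rot: [179.9, -0.2, 27.0]
contact_force: [-0.5, -0.2, -0.3]
gripper_width: 0.0877
gripper_force: 0.0
```

drive_tool --increments '[[[1, -0.3, -0.25, -0.2, 0], [1, -0.6, -0.5, -0.4, 0], [1, -0.9, -0.8, -0.4, 0], [1, -1, -0.9, -0.4, 0], [1, -1, -0.9, -0.4, 0]]]'

```text
time_s: 60.8
tcp_pos: [0.4144, -0.0056, 0.2628]
eef_rot: [-180.0, -0.0, 27.1]
contact_force: [0.5, -0.0, 0.3]
gripper_width: 0.0879
gripper_force: 0.0
```

```bash
python3 -c "
from h import *
print(r.get_state()['tcp_pos'])
a=cv2.resize(capture('top')[120:260,200:480][:,:,::-1],(800,400),interpolation=cv2.INTER_CUBIC)
b=capture('wrist')[:,:,::-1];cv2.imwrite('pics/w10.png',b)
c=cv2.resize(capture('scene')[150:320,90:390][:,:,::-1],(353,200));
cv2.imwrite('pics/f.png',np.vstack([a,np.hstack([c,cv2.resize(b[:260],(447,200))])]))"
```

```text
[ 0.41441746 -0.00560576  0.26282175]
```

View pics/f.png

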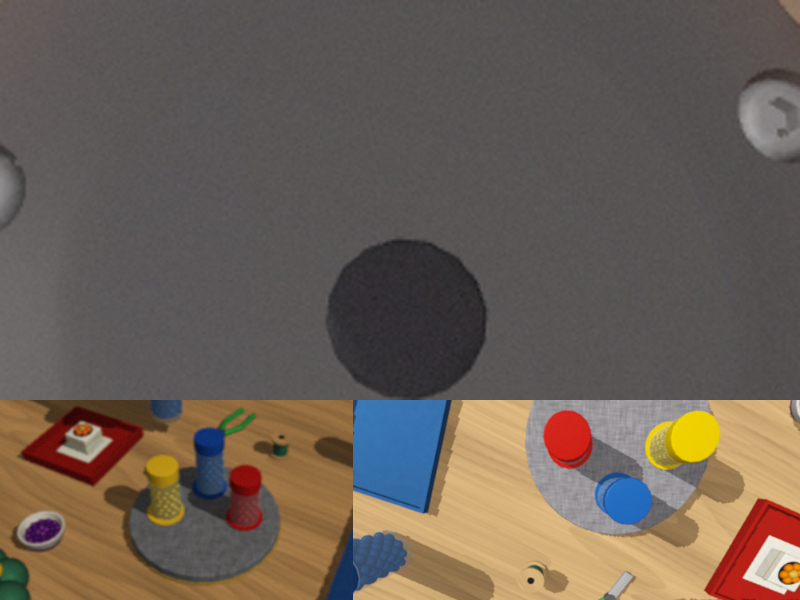

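All three jars stand upright on coasters of their own colour, the case is on the card and the bowl is undisturbed. The arm hides the top view. One last numeric check of the lids:

```bash
python3 -c "
from h import *
for n,p,z in(('red',(270.6,48.5),.107),('blue',(343,130),.123),('yel',(428,47.5),.115)):print(n,at('wrist',p,z).round(4))"
```

```text
red [[0.5176 0.0568]]
blue [[ 0.4902 -0.0188]]
yel [[ 0.5698 -0.0463]]
```

```bash
python3 -c "
from plant import job
print(job.close_job())"
```

```text
the job is handed in; nothing more can be done
None
```

The job is handed in after about 61 s of robot time. The case is on the card in the red tray and all three jars are back upright on their own coasters, each centred to within about 3 mm by my measurements, with the bowl undisturbed.

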